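# Book in a specimen and count the colonies on its culture slides

## Task

Book the specimen in by standing its pot squarely in front of the barcode reader with the label turned to the window; then lift every culture slide there is up out of the slotted rack and lean it on the colony counter's sloping stage, foot on the ledge, colonies facing up, each in the bay that matches its slot (left slot to left bay as seen from the robot, and so on). Once all are up, take the counting pen and press its sprung tip briefly in on every colony, slide by slide from the left and from the handle downwards on each slide, then hang the pen back in its bracket. Leave the slides on the stage and the pot facing the reader, put the pot right again if it gets knocked, and do not shift the tube rack, wash bottle or carton.

Things in the scene. Friction and masses are not known exactly. Their poses are not given: they have to be found in the camera images.
- reader: bench barcode reader, fixed: grey block 46 x 66 mm on a black foot 70 x 80 mm, 88 mm high. Origin at the centre of its underside; its dark window is on its own -x face. It reads a label that faces the window within 15 degrees, 20 to 90 mm in front of it, the pot's axis within 20 mm of the window's centre line (the reader's x-z plane)
- window (a point): centre of the reader's window face, 24.5 mm to -x of the reader's axis, 50 mm above the bench
- pot: specimen pot, loose, about 120 g: cream body 56 mm in diameter, 46 mm high, under a white cap 60 mm in diameter, 14 mm high (60 mm in all). Origin at the centre of its underside, z up. The white barcode label is on its own +x side (28 mm from the axis, 24 mm up); a black rib on the cap runs from the axis towards the label
- rack: white slotted slide rack, fixed: 66 x 150 mm, walls 60 mm high, floor 8 mm thick. Origin at the centre of its underside. Three upright slots in a row along its own y axis at y = +48 (left, seen from the robot), 0 and -48 mm; each takes a slide on edge and is 7 mm wide. Not every slot is filled
- counter: colony counter, fixed: white base 170 x 205 x 22 mm; on it a lit stage sloping at 50 degrees to the bench, facing its own -x (the robot) and up, 184 mm wide, 78 mm up the slope from a ledge 10 mm high at its foot (35 mm to -x of the origin, 45 mm up). Ribs 6 mm high part three bays 52 mm wide at y = +56 (left), 0, -56 mm. Behind its upper edge is free room for a finger. z up
- pen: counting pen, loose, 50 g, hanging upright by its grey collar in the bracket: collar 26 mm in diameter, 6 mm thick; above it a white barrel 14 mm in diameter, 64 mm long (to grip); below it a barrel 11 mm in diameter and the steel tip, which ends 75 mm below the origin. Origin on the axis at the collar's underside, z up
- tip (a point): rounded end (radius 2.5 mm) of the pen's sprung tip, 75 mm below the pen's origin while not pressed
- pen_tip (a joint): how far the sprung tip is pushed into the pen, m: 0 free, 0.006 fully in; about 0.5 N to start and 2 N fully in. A count registers once it is pressed in by 2 mm or more for a moment (0.1 s)
- bracket (a point): centre of the pen's hole (20 mm through hole in a 44 x 44 mm grey plate 12 mm thick, at the counter's right-hand side, its post beyond the hole), at the plate's top face, 100 mm above the bench, where the pen's origin lies when it hangs there
- slide1: left culture slide, 35 g, absent in some runs: plate 5 mm thick, 40 wide, 88 high, on top a handle 9 mm thick, 36 wide, 30 high (115 mm in all). Starts upright in the rack's left slot (rack y = 48 mm), foot on its floor. Origin: centre of the foot edge; z to the handle, y along the width, x square to the plate; amber agar face with cream colonies on +x (to the rack's -y at the start)
- colony1a (a point): top colony (from the handle down) of the left slide, which has 2: cream spot 8 mm in diameter on the agar face, at y = -7, z = 62 mm of the slide, 3.5 mm from its mid-plane
- colony1b (a point): second colony (from the handle down) of the left slide, which has 2: cream spot 8 mm in diameter on the agar face, at y = 8, z = 34 mm of the slide, 3.5 mm from its mid-plane
- bay1 (a point): left bay of the stage: where the origin (foot edge centre) of the left slide lies when its foot stands on the ledge and its plate lies flat on the sloping face, handle up the slope
- slide2: middle culture slide, 35 g, absent in some runs: plate 5 mm thick, 40 wide, 88 high, on top a handle 9 mm thick, 36 wide, 30 high (115 mm in all). Starts upright in the rack's middle slot (rack y = 0 mm), foot on its floor. Origin: centre of the foot edge; z to the handle, y along the width, x square to the plate; amber agar face with cream colonies on +x (to the rack's -y at the start)
- colony2a (a point): top colony (from the handle down) of the middle slide, which has 1: cream spot 8 mm in diameter on the agar face, at y = 4, z = 47 mm of the slide, 3.5 mm from its mid-plane
- bay2 (a point): middle bay of the stage: where the origin (foot edge centre) of the middle slide lies when its foot stands on the ledge and its plate lies flat on the sloping face, handle up the slope
- slide3: right culture slide, 35 g, absent in some runs: plate 5 mm thick, 40 wide, 88 high, on top a handle 9 mm thick, 36 wide, 30 high (115 mm in all). Starts upright in the rack's right slot (rack y = -48 mm), foot on its floor. Origin: centre of the foot edge; z to the handle, y along the width, x square to the plate; amber agar face with cream colonies on +x (to the rack's -y at the start)
- colony3a (a point): top colony (from the handle down) of the right slide, which has 3: cream spot 8 mm in diameter on the agar face, at y = 7, z = 67 mm of the slide, 3.5 mm from its mid-plane
- colony3b (a point): second colony (from the handle down) of the right slide, which has 3: cream spot 8 mm in diameter on the agar face, at y = -8, z = 48 mm of the slide, 3.5 mm from its mid-plane
- colony3c (a point): third colony (from the handle down) of the right slide, which has 3: cream spot 8 mm in diameter on the agar face, at y = 4, z = 27 mm of the slide, 3.5 mm from its mid-plane
- bay3 (a point): right bay of the stage: where the origin (foot edge centre) of the right slide lies when its foot stands on the ledge and its plate lies flat on the sloping face, handle up the slope
- tube_rack: bystander: white rack of capped blood tubes, 115 x 75 x 96 mm; leave it alone
- wash_bottle: bystander: white wash bottle, 60 mm in diameter, 150 mm high; leave it alone
- kit_box: bystander: white carton, 70 x 110 x 46 mm; leave it alone

How it is judged:
By the outcome, as a careful person would: the job done as asked, in the order asked, and still so for the second after the job is handed in, with the robot touching nothing.
Of slide1, slide2, slide3 only 2 to 3 are there at a start; the rules pass over those that are not, and their reading is None.
At some moment in a run one of pot may be knocked a few centimetres aside while the robot is not near it.
It also fails if it takes over 210 s, if anything falls off the work surface, if the arm or the gripper's body presses on something with over 40 N, if the wrist force passes 120 N, or if a joint passes its speed limit or range.

## Robot

A 7-joint arm with a two-finger parallel gripper is mounted at the origin on the work surface. World frame = base frame: x ahead of the robot, y to its left, z up, the work surface at z = 0. Lengths are in m, angles in rad, forces in N, time in s.
With the tool pointing down it reaches from about 0.4 to 0.875 m from the base axis. Payload 6.5 kg.
Tool frame: the origin (TCP) lies between the finger pads; the fingertips stand ahead of it and the grasp point (between the pads) lies 5 mm behind it (arm.nose_length is the z of the fingertips in the tool frame, in m); z points along the fingers, y is the line along which they close (so a half turn about z gives the same grasp; the last joint's range is limited). The gripper opens to 88 mm and grips with 3 to 60 N. Pads are 18 mm wide; open, the fingers measure 123 mm over their backs; the gripper's body (75 mm by 187 mm) begins 45 mm behind the grasp point.
Start: joints at [1.12, 0.536, -0.004, 1.538, 0.003, 1.067, -0.071], TCP at [0.244, -0.602, 0.216] pointing down, gripper open.
Joint ranges: [-2.7, 2.7], [-0.37, 2.16], [-1.27, 1.26], [0.24, 2.4], [-1.31, 4.45], [0.19, 1.91], [-2.76, 2.76]. Speed limits (rad/s): [2.39, 2.39, 3.14, 3.14, 3.14, 3.14, 3.14].

## Interface

Orientations are given as a unit quaternion [w, x, y, z].
In Python, from workcell import arm gives the robot as it stands. The module is installed in compiled form; this text tells all that it offers.
- The arm moves only by the tool drive_tool, never from a script. Its argument "motion" is a list of rows, each a list of 5 numbers: the shift along the tool's x, y, z in cm, then the turn about the tool's z in rad, then the closure, from -1 (fully open) to 1 (shut). A call has 1 to 10 rows; each row is the pose to reach, as a shift and turn from the pose commanded when the call began, along the tool's axes at that moment; what a row does not reach only later rows make up. A row lasts 1/8 s, in which the tool goes at most 62.5 mm and 10.7 degrees, less where a joint would pass 70% of its speed; a pose out of reach is approached as far as the arm can. A call with a gripper value outside its range is refused whole. The fingers move at their own pace and stop on an object; the grip force is fixed at half the most. Time passes only in rows, so rows that repeat a pose let the fingers close. It gives the time, the measured TCP pose, the force, the opening and the grip force at its end, in the units of the state.
- arm.read_state(): the state, without advancing time (a new reading comes with each control period).
- arm.get_image(name): name is "scene" or "top"; returns the picture (420x560x3 uint8, red, green, blue); there is no depth.
- arm.camera_model(name): a dict with "intrinsics" (3x3 intrinsics, pixels), "origin" and "orientation" of the camera in the world. Camera axes: x right, y up, looking along -z (the intrinsics and any distortion apply to the point x, -y, -z); pixel columns grow to the right and rows downward; lengths in m; the calibration is good to about 2 mm. A picture is of the moment at which its call begins. camera_model takes no time and is no camera call.
- arm.sign_off(): hands the job in; it is judged then, once.
The state is a dict: "time": time; "qpos": joint angles; "qd": joint speeds; "tau": joint torques, N m; "eef_pos": TCP position; "tool_rot": TCP orientation; "force": force on the tool from outside, world axes, zero at the start; "torque": the same for the moment, N m; "grip_width": opening from 0.0 (shut) to 1.0 (fully open); "gripper_force": force on a finger pad.
Only numpy, scipy, OpenCV 4.12 (cv2) and the standard library are available. Lean on these libraries where they do the work, as an engineer would, in place of code of your own. Each camera call takes 0.05 s, during which the arm holds its last target. There are 200 camera calls.

## Working session

There is one attempt and no reset: what is moved stays moved. The work goes in short steps, Python scripts to look and compute and a tool call to move; the robot and the scene stay as the last step left them, time stands still between calls to the robot, and variables do not carry over. Pictures are saved under pics/ and viewed, at most 14 in all, crops included, and the job is handed in when it is done.

Besides the shell and the picture viewer there is one more tool, called after "Call:" as name(argument=value, ...), one argument or row to a line, values as JSON. drive_tool: Moves the arm, as the interface text tells. Its arguments: {"type":"object","properties":{"motion":{"type":"array","items":{"type":"array","items":{"type":"number"}}}},"required":["motion"]}

```bash
mkdir -p pics
cat > h.py <<'E'
import numpy as np, cv2
from workcell import arm
from scipy.spatial.transform import Rotation as R
def cam(n):
    m=arm.camera_model(n); q=m['orientation']
    return np.array(m['intrinsics']),np.array(m['origin']),R.from_quat([q[1],q[2],q[3],q[0]]).as_matrix(),m
def ray(n,u,v):
    K,o,Rm,m=cam(n)
    d=np.linalg.inv(K)@[u,v,1]; d=Rm@(d*[1,-1,-1]); return o,d
def onz(n,u,v,z):
    o,d=ray(n,u,v); return o+d*(z-o[2])/d[2]
def proj(n,p):
    K,o,Rm,m=cam(n); c=Rm.T@(np.array(p)-o)*[1,-1,-1]; c=K@c; return c[:2]/c[2]
def tri(a,b):
    # a,b=(name,u,v)
    o1,d1=ray(*a);o2,d2=ray(*b)
    t=np.linalg.lstsq(np.c_[d1,-d2],o2-o1,rcond=None)[0]
    p,q=o1+d1*t[0],o2+d2*t[1]; return (p+q)/2,np.linalg.norm(p-q)
def snap(n,f=None):
    im=arm.get_image(n)[:,:,::-1].copy()
    if f: cv2.imwrite('pics/'+f,im)
    return im
def st():
    s=arm.read_state(); q=s['tool_rot']; r=R.from_quat([q[1],q[2],q[3],q[0]]).as_matrix()
    return s,np.array(s['eef_pos']),r
def go(p,tx=None):
    """shift in tool cm to world p, turn so tool y (closing line) points along angle tx (mod pi)"""
    s,e,r=st(); d=r.T@(np.array(p)-e)*100
    a=np.arctan2(r[1,1],r[0,1])
    out=[round(float(x),2) for x in d]
    if tx is not None:
        t=-(tx-a); t=(t+np.pi/2)%np.pi-np.pi/2; out.append(round(float(t),3))
    return out
E
python3 - <<'E'
from h import *
for n in('scene','top'):
    snap(n,n+'0.png'); K,o,Rm,m=cam(n); print(n,K.tolist(),o,Rm.round(3).tolist(),[k for k in m])
s,e,r=st(); print(s,r.round(3),arm.nose_length)
E
```

```text
scene [[488.5855403696816, 0.0, 274.55142161792696], [0.0, 488.5855403696816, 221.02425813941505], [0.0, 0.0, 1.0]] [ 1.28369829 -0.88014519  0.87572163] [[0.781, -0.354, 0.514], [0.624, 0.464, -0.629], [-0.016, 0.812, 0.584]] ['intrinsics', 'origin', 'orientation']
top [[435.3699090314254, 0.0, 277.9780234993876], [0.0, 435.3699090314254, 210.71263343921623], [0.0, 0.0, 1.0]] [ 0.36046398 -0.02027468  1.04588837] [[0.032, 0.977, -0.21], [-0.999, 0.032, -0.007], [0.0, 0.21, 0.978]] ['intrinsics', 'origin', 'orientation']
{'time': 0.1, 'qpos': array([ 1.11979842,  0.53709589, -0.00441365,  1.53871777,  0.00261083,
        1.06732096, -0.07122838]), 'qd': array([ 0.00223025, -0.00187483,  0.00056966, -0.00242785, -0.00126755,
       -0.00111598, -0.00053409]), 'tau': array([ 2.11162209e-03, -5.72077918e+01,  9.93350632e-01, -2.52232540e+01,
       -5.62742818e-02,  1.34643749e-02,  4.43772115e-05]), 'eef_pos': array([ 0.24374741, -0.60195369,  0.21564546]), 'tool_rot': array([-7.38119219e-04,  9.81545478e-01,  1.91227313e-01, -2.13067043e-04]), 'force': array([-0.26128913,  0.1872187 ,  0.67926357]), 'torque': array([0.00320731, 0.05073035, 0.02092797]), 'gripper_force': 0.0, 'grip_width': 1.0007157646115745} [[ 0.927  0.375 -0.001]
 [ 0.375 -0.927  0.001]
 [-0.    -0.002 -1.   ]] 0.014
```

View pics/scene0.png

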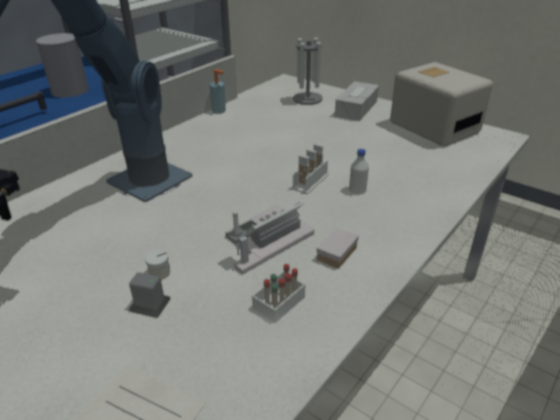

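View pics/top0.png

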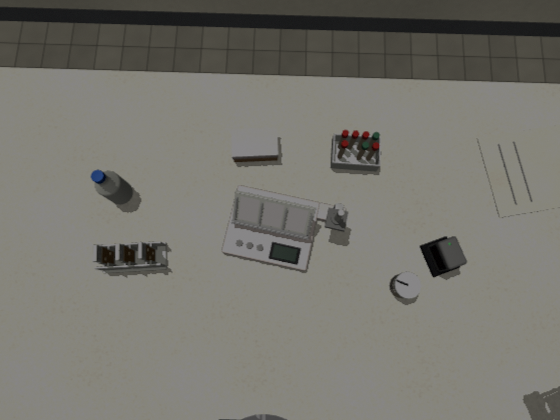

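Run:
```python
import cv2, numpy as np
t=cv2.imread('pics/top0.png'); s=cv2.imread('pics/scene0.png')
f=lambda im,x,y,w,h,k:cv2.resize(im[y:y+h,x:x+w],(w*k,h*k),interpolation=cv2.INTER_CUBIC)
a=f(t,85,225,100,60,4); b=f(t,380,220,100,100,4)[:, :]; c=f(t,215,180,140,95,4); d=f(s,285,140,66,60,4)
W=np.zeros((600,800,3),np.uint8)
W[:240,:400]=a; W[:400,400:800]=b; 
W[240:600,:400]=0; W[240:510,:400]=cv2.resize(c,(400,270)); W[400:600,560:780]=cv2.resize(d,(220,200))
cv2.imwrite('pics/c1.png',W)
```

```text
(no output)
```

View pics/c1.png

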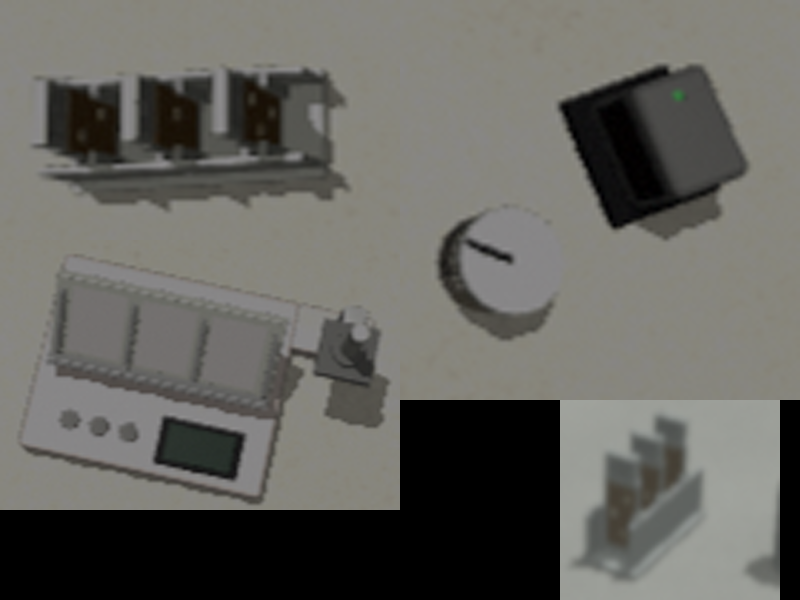

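Run:
```python
from h import *
t=cv2.imread('pics/top0.png'); f=lambda x,y,w,h,k:cv2.resize(t[y:y+h,x:x+w],(w*k,h*k),interpolation=cv2.INTER_CUBIC)
W=np.zeros((600,800,3),np.uint8)
W[:300,:]=f(90,235,80,37,10)[:300,:800] if 0 else cv2.copyMakeBorder(f(90,238,80,30,10),0,0,0,0,0)
W[300:600,:400]=f(382,255,50,50,8)[:300,:400]; W[300:600,400:]=f(418,228,50,50,8)[:300,:400]
W=np.clip(W.astype(float)*1.3,0,255).astype(np.uint8)
cv2.imwrite('pics/c2.png',W)
W=f(218,182,140,90,5); W=np.clip(W.astype(float)*1.3,0,255).astype(np.uint8)
cv2.imwrite('pics/c3.png',W)
```

```text
(no output)
```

View pics/c2.png

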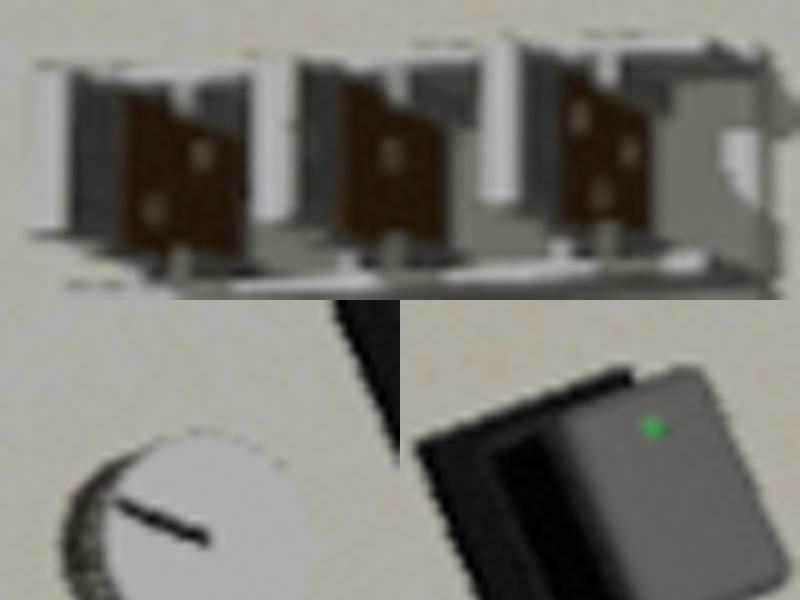

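View pics/c3.png

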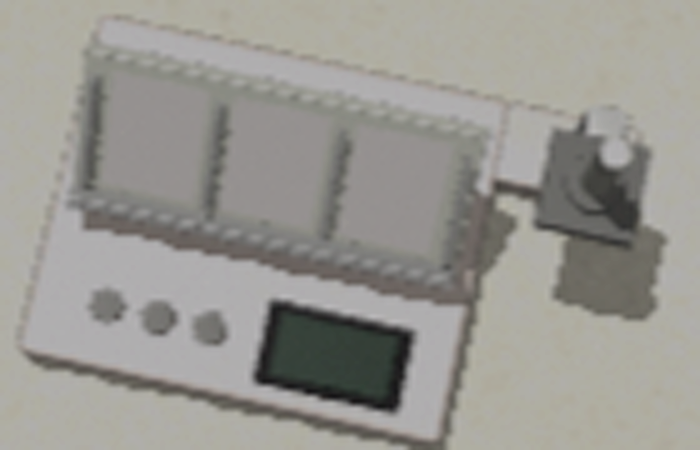

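Run:
```python
from h import *
def P(x,y,x0,y0,k,z): return onz('top',x0+(x+.5)/k-.5,y0+(y+.5)/k-.5,z)
print('handles');
for x,y in((53,151),(275,140),(500,125)): print(P(x,y,90,238,10,.123).round(4))
print('bar ends')
for x,y in((72,72),(72,232),(298,60),(298,220),(520,45),(520,203)): print(P(x,y,90,238,10,.123).round(4))
a=P(208,240,382,255,8,.06);b=P(118,202,382,255,8,.06); print('pot',a,P(206,232,382,255,8,.06),np.degrees(np.arctan2(*(b-a)[1::-1])))
for z in(0,.01):
  c=[P(x-400,y-300 if 0 else y,380,220,4,z) for x,y in((560,103),(620,226),(665,68))]
  print('foot',np.round(c,4).tolist(), np.linalg.norm(c[1]-c[0]),np.degrees(np.arctan2(*(c[0]-c[1])[1::-1])))
# reader block top
c=[P(x-400,y,380,220,4,.088) for x,y in((705,66),(747,170),(640,90),(682,198))]; print('block',np.round(c,4).tolist())
c=[P(x,y,218,182,5,.022) for x,y in((22,350),(440,440),(500,100),(100,18))]
print('base',np.round(c,4).tolist(),np.mean(c,0)); 
for i in range(4):
  d=c[(i+1)%4]-c[i]; print(np.linalg.norm(d),np.degrees(np.arctan2(d[1],d[0])))
c=[P(x,y,218,182,5,.1) for x,y in((558,130),(648,150),(632,242),(537,222))]; print('plate',np.round(c,4).tolist(),np.mean(c,0))
print('pen',P(617,151,218,182,5,.17),P(598,188,218,182,5,.106))
# stage: ledge lip ends, rib lower/upper ends
for n,x,y,z in(('lip L',72,203,.055),('lip R',455,285,.055),('upL',95,50,.105),('upR',485,130,.105)): print(n,P(x,y,218,182,5,z).round(4))
```

```text
handles
[0.4553 0.3717 0.123 ]
[0.4592 0.3248 0.123 ]
[0.4639 0.2774 0.123 ]
bar ends
[0.4723 0.3697 0.123 ]
[0.4383 0.3656 0.123 ]
[0.4764 0.3218 0.123 ]
[0.4424 0.3181 0.123 ]
[0.4812 0.2748 0.123 ]
[0.4475 0.2715 0.123 ]
pot [ 0.41322992 -0.3086258   0.06      ] [ 0.41542178 -0.30813368  0.06      ] 68.6961643140073
foot [[0.511, -0.3581, 0.0], [0.4384, -0.3912, 0.0], [0.5344, -0.4226, 0.0]] 0.07975099645081876 24.475746194239054
foot [[0.5095, -0.3549, 0.01], [0.4376, -0.3876, 0.01], [0.5328, -0.4187, 0.01]] 0.07898847725001752 24.47574619423905
block [[0.5216, -0.411, 0.088], [0.4646, -0.4309, 0.088], [0.507, -0.3743, 0.088], [0.4481, -0.3945, 0.088]]
base [[0.4779, 0.1153, 0.022], [0.4421, -0.0825, 0.022], [0.6064, -0.1084, 0.022], [0.6411, 0.0869, 0.022]] [0.54186527 0.00282055 0.022     ]
0.2010336928723713 -100.25473836283949
0.1662860449111042 -8.950364273335799
0.19841337324060904 79.91939788231088
0.16564401899161538 170.14790377540928
plate [[0.5747, -0.1277, 0.1], [0.5669, -0.1677, 0.1], [0.5253, -0.1606, 0.1], [0.5329, -0.1187, 0.1]] [ 0.5499539  -0.14369543  0.1       ]
pen [ 0.55082522 -0.14406163  0.17      ] [ 0.54781823 -0.14478654  0.106     ]
lip L [0.543  0.0918 0.055 ]
lip R [ 0.5105 -0.0861  0.055 ]
upL [0.6035 0.0797 0.105 ]
upR [ 0.5726 -0.0948  0.105 ]
```

```bash
cat >> h.py <<'E'
psi=np.radians(-10.); C0=np.array([.5732,-.0049,0])
def cw(x,y,z): return C0+np.array([np.cos(psi)*x-np.sin(psi)*y,np.sin(psi)*x+np.cos(psi)*y,z])
E
python3 - <<'E'
from h import *
pts=[cw(-.035,y,.045) for y in(.092,.028,-.028,-.092)]+[cw(.015,y,.105) for y in(.092,.028,-.028,-.092)]+[cw(0,-.14,.17),cw(0,-.14,.1)]
pts+=[np.array(p) for p in((.4553,.3717,.123),(.4592,.3248,.123),(.4639,.2774,.123),(.4143,-.3084,.06))]
pts+=[cw(-.117,.1025,.022),cw(-.117,-.1025,.022)]
W=[]
for n,(x,y,w,h,k) in(('scene',(215,190,110,75,5)),('top',(218,182,140,90,4))):
    im=cv2.imread(f'pics/{n}0.png')[y:y+h,x:x+w]; im=np.clip(cv2.resize(im,(w*k,h*k),interpolation=cv2.INTER_CUBIC)*1.2,0,255).astype(np.uint8)
    for p in pts:
        u,v=proj(n,p); c=(int((u-x+.5)*k-.5),int((v-y+.5)*k-.5)); cv2.drawMarker(im,c,(0,0,255),0,9,1)
    W.append(im)
m=np.zeros((375,800,3),np.uint8); m=np.zeros((600,800,3),np.uint8); a=W[0]; m[:375,:550]=a; m[375:,:350]=cv2.resize(W[1],(350,225)); 
s=cv2.imread('pics/scene0.png'); 
for j,(x,y) in enumerate(((290,140),(130,235))):
  im=cv2.resize(s[y:y+50,x:x+45],(225,250),interpolation=cv2.INTER_CUBIC)
  for p in pts:
    u,v=proj('scene',p); cv2.drawMarker(im,(int((u-x+.5)*5),int((v-y+.5)*5)),(0,0,255),0,9,1)
  m[j*270:j*270+250,560:785]=im
cv2.imwrite('pics/c4.png',m)
print(go((.414,-.308,.13),np.radians(-21.3)))
E
```

```text
[26.82, -20.84, 8.59, -0.814]
```

View pics/c4.png

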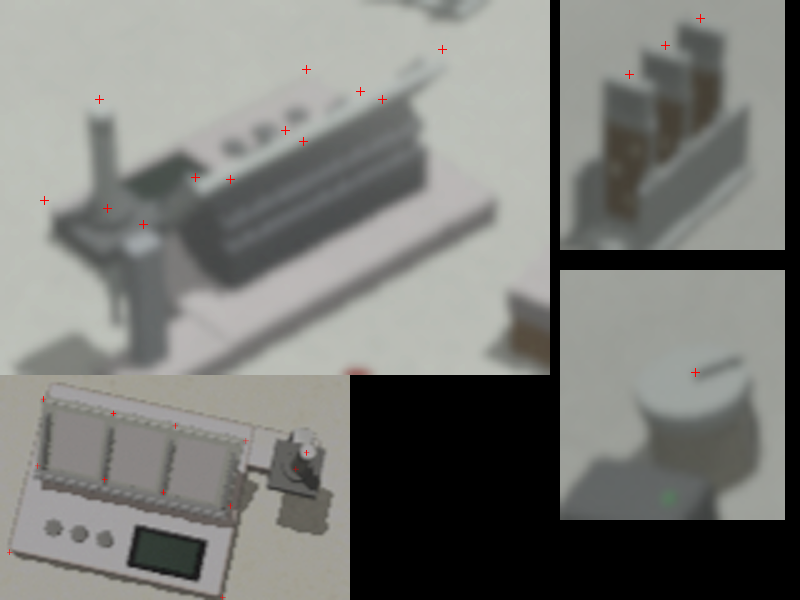

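Call:
drive_tool(
  motion=[
    [26.8,-20.8,8.6,-0.814,-1],
    [26.8,-20.8,8.6,-0.814,-1],
    [26.8,-20.8,8.6,-0.814,-1],
    [26.8,-20.8,8.6,-0.814,-1],
    [26.8,-20.8,8.6,-0.814,-1],
    [26.8,-20.8,8.6,-0.814,-1],
    [26.8,-20.8,8.6,-0.814,-1],
    [26.8,-20.8,8.6,-0.814,-1],
    [26.8,-20.8,8.6,-0.814,-1],
  ],
)

```text
time: 1.23
eef_pos: [0.4136, -0.3106, 0.1306]
tool_rot: [0.0, 0.826, 0.563, -0.0]
force: [0.3, -0.4, -0.4]
grip_width: 0.998
gripper_force: 0.0
```

Run:
```python
from h import *
s,e,r=st(); print(e,r.round(3).tolist(),s['qpos'].round(3),s['time'],s['grip_width'])
W=[]
for n in('scene','top'):
    im=snap(n); u,v=proj(n,e+r@[0,0,.014]); x,y=int(u)-40,int(v)-40
    c=np.clip(cv2.resize(im[y:y+80,x:x+80],(400,400),interpolation=cv2.INTER_CUBIC)*1.3,0,255).astype(np.uint8)
    for sg in(-1,1):
      for d in(.044,.0615):
        u,v=proj(n,e+r@[0,sg*d,.014]); cv2.drawMarker(c,(int((u-x+.5)*5),int((v-y+.5)*5)),(0,0,255),0,9,1)
    W.append(c)
cv2.imwrite('pics/c5.png',np.hstack(W))
print(go((.414,-.308,.048),np.radians(-21.3)))
```

```text
[ 0.41355271 -0.31061523  0.13057002] [[0.366, 0.931, -0.0], [0.931, -0.366, -0.001], [-0.001, 0.0, -1.0]] [ 0.767  0.445 -0.263  1.947  0.163  0.769  0.037] 1.225 0.9977459951762137
[0.22, -0.06, 8.26, -0.002]
```

View pics/c5.png

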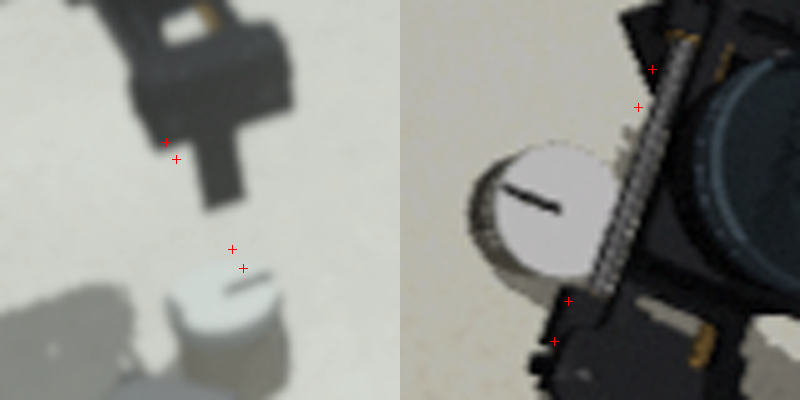

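Call:
drive_tool(
  motion=[
    [0.2,0,4.0,0,-1],
    [0.2,0,5.4,0,-1],
    [0.2,0,6.5,0,-1],
    [0.2,0,6.5,0,-1],
  ],
)

```text
time: 1.82
eef_pos: [0.4148, -0.3073, 0.0652]
tool_rot: [-0.0, 0.826, 0.564, -0.0]
force: [-0.2, 1.1, -0.2]
grip_width: 0.999
gripper_force: 0.0
```

Run:
```python
from h import *
s,e,r=st(); print(e,s['force'])
W=[]
for n in('scene','top'):
    im=snap(n); u,v=proj(n,e+r@[0,0,.014]); x,y=int(u)-40,int(v)-40
    c=np.clip(cv2.resize(im[y:y+80,x:x+80],(400,400),interpolation=cv2.INTER_CUBIC)*1.3,0,255).astype(np.uint8)
    for sg in(-1,1):
      for d in(.044,.0615):
        u,v=proj(n,e+r@[0,sg*d,.014]); cv2.drawMarker(c,(int((u-x+.5)*5),int((v-y+.5)*5)),(0,0,255),0,9,1)
    W.append(c)
cv2.imwrite('pics/c6.png',np.hstack(W))
```

```text
[ 0.41482663 -0.3072975   0.06522313] [-0.16631023  1.0809619  -0.18964585]
```

View pics/c6.png

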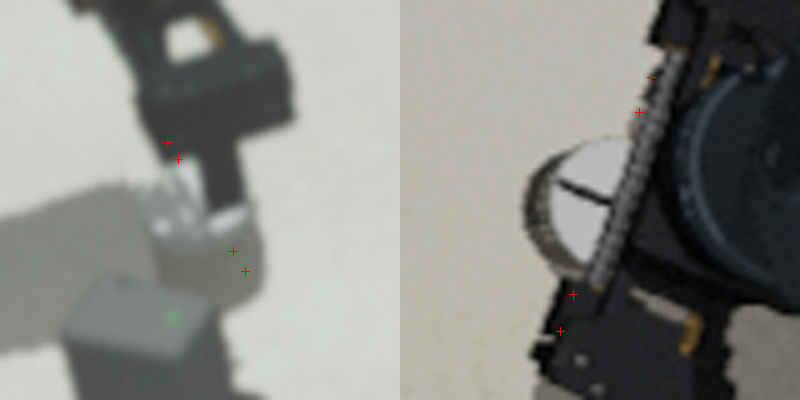

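Run:
```python
from h import *
s,e,r=st()
n='scene';u,v=proj(n,e+r@[0,0,.014]); x,y=int(u)-40,int(v)-40
for q in([.0375,.0935,-.05],[-.0375,.0935,-.05],[.0375,-.0935,-.05],[-.0375,-.0935,-.05],[0,.05,.014],[0,.05,-.05],[0,-.05,-.05]):
    u,v=proj(n,e+r@q); print(q,((u-x+.5)*5).round(),((v-y+.5)*5).round())
```

```text
[0.0375, 0.0935, -0.05] 322.0 183.0
[-0.0375, 0.0935, -0.05] 174.0 235.0
[0.0375, -0.0935, -0.05] 196.0 -4.0
[-0.0375, -0.0935, -0.05] 61.0 38.0
[0, 0.05, 0.014] 238.0 258.0
[0, 0.05, -0.05] 219.0 160.0
[0, -0.05, -0.05] 155.0 58.0
```

Call:
drive_tool(
  motion=[
    [0,0,1.0,0,-1],
    [0,0,1.7,0,-1],
    [0,0,1.7,0,-1],
    [0,0,1.7,0,1],
    [0,0,1.7,0,1],
    [0,0,1.7,0,1],
    [0,0,1.7,0,1],
    [0,0,1.7,0,1],
  ],
)

```text
time: 2.92
eef_pos: [0.4151, -0.3072, 0.0485]
tool_rot: [0.0, 0.826, 0.564, 0.0]
force: [-0.1, 0.1, 0.7]
grip_width: 0.461
gripper_force: 0.0
```

Run:
```python
from h import *
s,e,r=st(); print(e,s['force'],s['grip_width'])
W=[]
for n in('scene','top'):
    im=snap(n); u,v=proj(n,e+r@[0,0,.014]); x,y=int(u)-40,int(v)-40
    c=np.clip(cv2.resize(im[y:y+80,x:x+80],(400,400),interpolation=cv2.INTER_CUBIC)*1.3,0,255).astype(np.uint8)
    for q in([0,0.03,.014],[0,-.03,.014],[0,0,-.05]):
        u,v=proj(n,e+r@q); cv2.drawMarker(c,(int((u-x+.5)*5),int((v-y+.5)*5)),(0,0,255),0,9,1)
    W.append(c)
cv2.imwrite('pics/c7.png',np.hstack(W))
```

```text
[ 0.41507829 -0.30722953  0.04846709] [-0.07009953  0.07834382  0.71947136] 0.46059060368911603
```

View pics/c7.png

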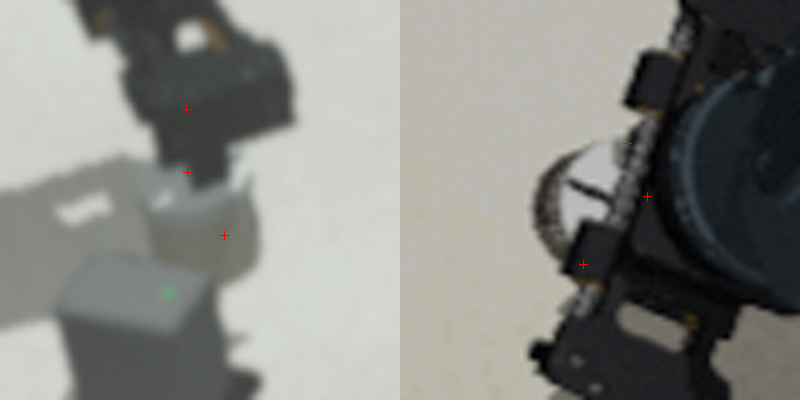

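Call:
drive_tool(
  motion=[
    [0,0,0,0,-1],
    [0,0,0,0,-1],
    [0,0,0,0,-1],
    [0,0,0,0,-1],
    [0,0,0,0,-1],
    [0,0,0.8,0,-1],
    [0,0,1.6,0,-1],
    [0,0,2.4,0,-1],
    [0,0,2.8,0,-1],
  ],
)

```text
time: 4.15
eef_pos: [0.4147, -0.307, 0.0196]
tool_rot: [-0.0, 0.826, 0.564, -0.0]
force: [0.1, -0.4, 0.1]
grip_width: 1.002
gripper_force: 0.0
```

Call:
drive_tool(
  motion=[
    [0,0,0,0,1],
    [0,0,0,0,1],
    [0,0,0,0,1],
    [0,0,0,0,1],
    [0,0,0,0,1],
    [0,0,0,0,1],
    [0,0,0,0,1],
    [0,0,0,0,1],
  ],
)

```text
time: 5.15
eef_pos: [0.4152, -0.3073, 0.0206]
tool_rot: [0.0, 0.826, 0.564, 0.0]
force: [-1.0, 1.0, 6.5]
grip_width: 0.672
gripper_force: 30.1
```

Run:
```python
from h import *
s,e,r=st(); print(e,s['force'],s['grip_width'],s['gripper_force'])
W=[]
for n in('scene','top'):
    im=snap(n); u,v=proj(n,e+r@[0,0,.014]); x,y=int(u)-40,int(v)-40
    c=np.clip(cv2.resize(im[y:y+80,x:x+80],(400,400),interpolation=cv2.INTER_CUBIC)*1.3,0,255).astype(np.uint8)
    W.append(c)
cv2.imwrite('pics/c8.png',np.hstack(W))
```

```text
[ 0.41518196 -0.30733392  0.02062688] [-1.01704564  0.99296447  6.54252788] 0.672093307095534 30.10468569584191
```

Call:
drive_tool(
  motion=[
    [0,0,-1.0,0,1],
    [0.2,1.0,-1.0,0.18,1],
    [0.4,2.0,-1.0,0.34,1],
    [0.5,3.1,-1.0,0.5,1],
    [0.5,3.1,-1.0,0.66,1],
    [0.5,3.1,-1.0,0.82,1],
    [0.5,3.1,-1.0,0.98,1],
    [0.5,3.1,-1.0,1.14,1],
    [0.5,3.1,-1.0,1.2,1],
    [0.5,3.1,-1.0,1.2,1],
  ],
)

```text
time: 6.5
eef_pos: [0.4457, -0.3135, 0.0305]
tool_rot: [-0.0, 1.0, -0.0, -0.0]
force: [-0.3, 0.2, -0.7]
grip_width: 0.673
gripper_force: 30.0
```

Call:
drive_tool(
  motion=[
    [0,0,0,0.16,1],
    [0,0,0,0.32,1],
    [0,0,0,0.48,1],
    [0,0,0,0.64,1],
    [0,0,0,0.8,1],
    [0,0,0,0.96,1],
    [0,0,0,1.14,1],
    [0,0,0,1.14,1],
    [0,0,0.5,1.14,1],
    [0,0,0.9,1.14,1],
  ],
)

```text
time: 7.75
eef_pos: [0.4456, -0.3137, 0.021]
tool_rot: [-0.0, 0.842, -0.539, -0.0]
force: [-0.2, 0.5, -0.5]
grip_width: 0.671
gripper_force: 30.0
```

Run:
```python
from h import *
s,e,r=st(); print(e,r.round(3).tolist(),s['qpos'].round(2),s['force'],s['grip_width'])
W=[]
for n in('scene','top'):
    im=snap(n); u,v=proj(n,[.446,-.3135,.04]); x,y=int(u)-40,int(v)-40
    c=np.clip(cv2.resize(im[y:y+80,x:x+80],(400,400),interpolation=cv2.INTER_CUBIC)*1.3,0,255).astype(np.uint8)
    W.append(c)
cv2.imwrite('pics/c9.png',np.vstack([np.hstack(W)]))
```

```text
[ 0.44561181 -0.31371528  0.02104022] [[0.418, -0.908, -0.0], [-0.908, -0.418, 0.0], [-0.0, -0.0, -1.0]] [ 0.25  0.69  0.38  1.95 -0.44  0.59 -1.8 ] [-0.16694319  0.51865875 -0.45675017] 0.6708236405792808
```

View pics/c9.png

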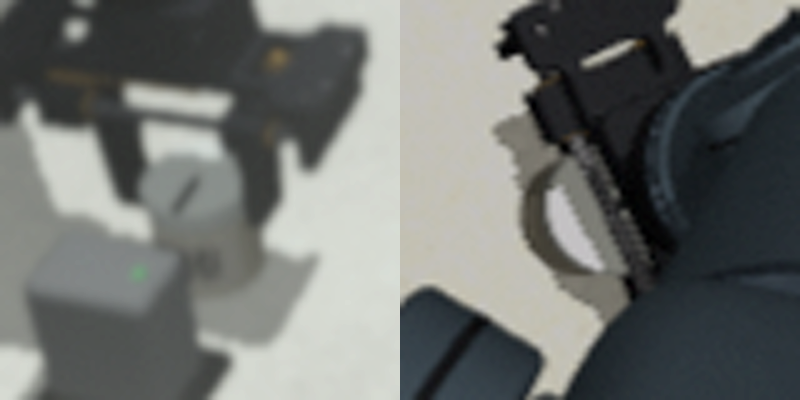

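Call:
drive_tool(
  motion=[
    [0,0,0.05,0,-1],
    [0,0,0.05,0,-1],
    [0,0,0.05,0,-1],
    [0,0,0.05,0,-1],
    [0,0,0.05,0,-1],
    [0,0,-4,0,-1],
    [0,0,-10,0,-1],
    [0,0,-16,0,-1],
    [0,0,-19,0,-1],
    [0,0,-19,0,-1],
  ],
)

```text
time: 9.1
eef_pos: [0.447, -0.3147, 0.2138]
tool_rot: [-0.0, 0.842, -0.54, 0.002]
force: [-0.7, 0.1, 0.2]
grip_width: 1.003
gripper_force: 0.0
```

Run:
```python
from h import *
s,e,r=st(); print(e,s['qpos'].round(2),s['grip_width'])
print(go((.4592,.3248,.21),np.radians(5.3)))
```

```text
[ 0.44704303 -0.31467583  0.21375908] [ 0.1   0.4   0.55  1.85 -0.25  0.96 -1.95] 1.0029657036087805
[-57.63, -27.74, 0.26, 0.337]
```

Call:
drive_tool(
  motion=[
    [-6,-3,0,-0.18,-1],
    [-12,-5.5,0,-0.35,-1],
    [-18,-8.5,0,-0.52,-1],
    [-24,-11.5,0,-0.7,-1],
    [-30,-14.5,0,-0.87,-1],
    [-36,-17.3,0,-1.05,-1],
    [-42,-20.2,0,-1.23,-1],
    [-48,-23,0,-1.4,-1],
    [-54,-26,0,-1.58,-1],
    [-57.6,-27.7,0,-1.75,-1],
  ],
)

```text
time: 10.35
eef_pos: [0.4564, 0.3125, 0.2099]
tool_rot: [0.0, 0.953, 0.302, -0.001]
force: [0.6, 0.5, -0.4]
grip_width: 0.999
gripper_force: 0.0
```

Call:
drive_tool(
  motion=[
    [0,0,0,-0.18,-1],
    [0,0,0,-0.36,-1],
    [0,0,0,-0.54,-1],
    [0,0,0,-0.72,-1],
    [0,0,0,-0.9,-1],
    [0,0,0,-1.05,-1],
    [0,0,0,-1.05,-1],
    [0,0,0,-1.05,-1],
  ],
)

```text
time: 11.35
eef_pos: [0.4569, 0.3107, 0.2106]
tool_rot: [-0.0, 0.676, 0.737, -0.001]
force: [1.0, 0.3, -0.1]
grip_width: 1.003
gripper_force: 0.0
```

Run:
```python
from h import *
s,e,r=st(); print(e,r.round(3).tolist(),s['qpos'].round(2),s['time'])
t=snap('top','t1.png')
# pot check: cap bright blob near
u,v=proj('top',[.446,-.3135,.06]); x,y=int(u)-25,int(v)-25
g=t[y:y+50,x:x+50].astype(int).min(2); 
big=cv2.resize(t[y:y+50,x:x+50],(400,400),interpolation=cv2.INTER_CUBIC)
u2,v2=proj('top',[.47,.36,.1]); x2,y2=int(u2)-50,int(v2)-50
b2=cv2.resize(t[y2:y2+100,x2:x2+100],(400,400),interpolation=cv2.INTER_CUBIC)
for q in([0,.044,-.016],[0,-.044,-.016]):
  a,b=proj('top',e+r@q); cv2.drawMarker(b2,(int((a-x2+.5)*4),int((b-y2+.5)*4)),(0,0,255),0,9,1)
m=np.hstack([big,b2]); cv2.imwrite('pics/c10.png',np.clip(m*1.3,0,255).astype(np.uint8)); print(x,y,x2,y2)
```

```text
[0.45694036 0.31070515 0.21058992] [[-0.085, 0.996, -0.001], [0.996, 0.085, -0.001], [-0.0, -0.001, -1.0]] [-0.49  0.39 -0.25  1.79  0.11  0.97 -0.69] 11.35
384 244 55 197
```

View pics/c10.png

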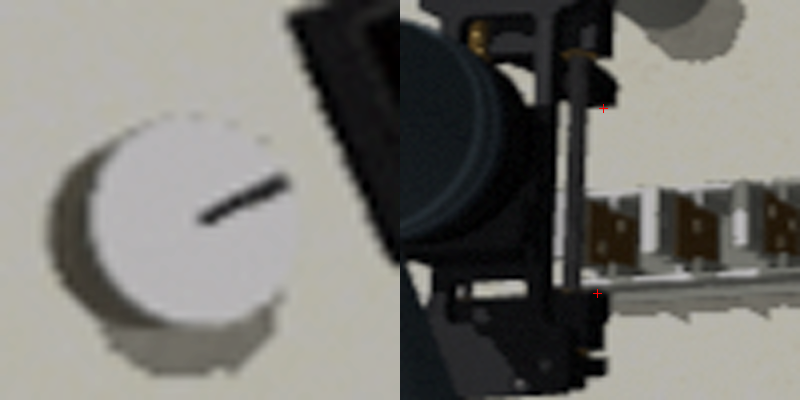

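Run:
```python
from h import *
a=onz('top',384+200.5/8-.5,244+220.5/8-.5,.06);b=onz('top',384+285.5/8-.5,244+182.5/8-.5,.06)
c=onz('top',384+194/8-.5,244+221/8-.5,.06)
print('pot',a,c,np.degrees(np.arctan2(*(b-a)[1::-1])))
R0=np.array([.4875,-.4045]); t=np.radians(-65.5); d=a[:2]-R0; print('in reader frame',d@[np.cos(t),np.sin(t)],d@[-np.sin(t),np.cos(t)])
print(go((.4553,.3720,.21),np.radians(5.3)),go((.4553,.3720,.077),np.radians(5.3)))
```

```text
pot [ 0.4433167  -0.31177922  0.06      ] [ 0.44311757 -0.30994812  0.06      ] -64.78208644604729
in reader frame -0.10269483832088594 -0.0017544127308543114
[6.11, 0.35, 0.08, -0.007] [6.12, 0.36, 13.38, -0.007]
```

Call:
drive_tool(
  motion=[
    [3,0.2,0,0,-1],
    [6.1,0.35,0.1,-0.007,-1],
    [6.1,0.35,0.1,-0.007,-1],
    [6.1,0.35,5,-0.007,-1],
    [6.1,0.35,9,-0.007,-1],
    [6.1,0.35,12,-0.007,-1],
    [6.1,0.35,13.4,-0.007,-1],
    [6.1,0.35,13.4,-0.007,-1],
  ],
)

```text
time: 12.4
eef_pos: [0.4553, 0.3713, 0.077]
tool_rot: [0.0, 0.673, 0.74, -0.001]
force: [0.0, 0.6, 0.2]
grip_width: 1.0
gripper_force: 0.0
```

Call:
drive_tool(
  motion=[
    [0,0,0,0,1],
    [0,0,0,0,1],
    [0,0,0,0,1],
    [0,0,0,0,1],
    [0,0,0,0,1],
    [0,0,0,0,1],
    [0,0,0,0,1],
    [0,0,0,0,1],
    [0,0,0,0,1],
  ],
)

```text
time: 13.52
eef_pos: [0.4555, 0.3721, 0.0774]
tool_rot: [0.0, 0.673, 0.74, 0.0]
force: [0.3, -0.2, 0.2]
grip_width: 0.407
gripper_force: 30.0
```

Call:
drive_tool(
  motion=[
    [0,0,-3,0,1],
    [0,0,-7,0,1],
    [0,0,-11,0,1],
    [0,0,-14.5,0,1],
    [0,0,-14.5,0,1],
  ],
)

```text
time: 14.15
eef_pos: [0.4568, 0.3733, 0.2252]
tool_rot: [0.0, 0.673, 0.74, 0.003]
force: [-0.6, -0.0, 0.3]
grip_width: 0.404
gripper_force: 30.0
```

Run:
```python
from h import *
s,e,r=st(); print(e,s['qpos'].round(2),s['force'],s['grip_width'])
print(cw(-.031,.056,.0),go(cw(-.031,.056,.222),np.radians(80)))
```

```text
[0.45681776 0.37332584 0.22523232] [-0.57  0.44 -0.26  1.69  0.13  1.03 -0.77] [-0.5574228  -0.0067208   0.27199254] 0.40426468827075923
[0.55239526 0.05563233 0.        ] [-32.53, 6.5, 0.25, -1.301]
```

Call:
drive_tool(
  motion=[
    [-3,0.6,0,0.17,1],
    [-8,1.5,0,0.34,1],
    [-13,2.5,0,0.51,1],
    [-18,3.5,0,0.68,1],
    [-23,4.5,0,0.85,1],
    [-28,5.5,0,1.02,1],
    [-32.5,6.5,0.2,1.19,1],
    [-32.5,6.5,0.2,1.36,1],
    [-32.5,6.5,0.2,1.53,1],
    [-32.5,6.5,0.2,1.7,1],
  ],
)

```text
time: 15.4
eef_pos: [0.5502, 0.0543, 0.219]
tool_rot: [0.0, 1.0, -0.02, -0.001]
force: [-0.5, -0.2, -0.1]
grip_width: 0.404
gripper_force: 30.0
```

Call:
drive_tool(
  motion=[
    [0,0,0,0.14,1],
    [0,0,0,0.14,1],
    [0,0,0,0.14,1],
  ],
)

```text
time: 15.78
eef_pos: [0.5506, 0.0546, 0.2197]
tool_rot: [0.0, 0.996, -0.086, -0.001]
force: [0.3, -0.0, -0.5]
grip_width: 0.407
gripper_force: 30.0
```

Run:
```python
from h import *
s,e,r=st(); print(e,r.round(3).tolist(),s['qpos'].round(2),s['force'],s['grip_width'])
print(go(cw(-.031,.056,.124),np.radians(80)))
```

```text
[0.55060174 0.05464052 0.21972467] [[0.985, -0.171, -0.001], [-0.171, -0.985, -0.0], [-0.001, 0.001, -1.0]] [-0.35  0.37  0.22  1.8  -0.09  0.98 -1.84] [ 0.29375789 -0.03703441 -0.5277905 ] 0.4071704403324414
[0.17, -0.13, 9.57, 0.003]
```

Call:
drive_tool(
  motion=[
    [0.2,-0.1,4,0,1],
    [0.2,-0.1,8,0,1],
    [0.2,-0.1,9.3,0,1],
    [0.2,-0.1,9.3,0,1],
  ],
)

```text
time: 16.27
eef_pos: [0.5529, 0.0552, 0.1272]
tool_rot: [0.0, 0.996, -0.087, -0.001]
force: [0.7, -0.5, 0.6]
grip_width: 0.402
gripper_force: 30.0
```

Call:
drive_tool(
  motion=[
    [0,0,0.3,0,1],
    [0,0,0.3,0,1],
  ],
)

```text
time: 16.52
eef_pos: [0.5539, 0.0554, 0.1254]
tool_rot: [-0.0, 0.996, -0.087, 0.001]
force: [-0.3, 0.4, -0.4]
grip_width: 0.404
gripper_force: 30.0
```

Call:
drive_tool(
  motion=[
    [0,0,0.3,0,1],
    [0,0,0.3,0,1],
  ],
)

```text
time: 16.77
eef_pos: [0.5531, 0.0556, 0.1218]
tool_rot: [-0.0, 0.996, -0.087, -0.0]
force: [-1.1, -0.2, 4.6]
grip_width: 0.406
gripper_force: 30.0
```

Call:
drive_tool(
  motion=[
    [0,0,0.2,0,1],
    [0,0,0.2,0,1],
  ],
)

```text
time: 17.02
eef_pos: [0.553, 0.0555, 0.1197]
tool_rot: [-0.0, 0.996, -0.087, -0.0]
force: [-1.8, 0.6, 6.3]
grip_width: 0.402
gripper_force: 30.0
```

Call:
drive_tool(
  motion=[
    [0.3,0,0.2,0,1],
    [0.6,0,0.3,0,1],
    [0.9,0,0.4,0,1],
    [0.9,0,0.4,0,1],
  ],
)

```text
time: 17.52
eef_pos: [0.5622, 0.0538, 0.1158]
tool_rot: [-0.0, 0.996, -0.087, 0.0]
force: [-2.2, 0.4, 5.2]
grip_width: 0.403
gripper_force: 30.0
```

Call:
drive_tool(
  motion=[
    [0.4,0,0.1,0,1],
    [0.8,0,0.17,0,1],
    [1.24,0,0.26,0,1],
    [1.24,0,0.26,0,1],
  ],
)

```text
time: 18.02
eef_pos: [0.5745, 0.0515, 0.1128]
tool_rot: [0.0, 0.996, -0.087, 0.0]
force: [-1.6, 0.7, 4.0]
grip_width: 0.402
gripper_force: 30.0
```

Call:
drive_tool(
  motion=[
    [0.4,0,0.12,0,1],
    [0.8,0,0.25,0,1],
    [1.21,0,0.4,0,1],
    [1.21,0,0.4,0,1],
  ],
)

```text
time: 18.52
eef_pos: [0.5864, 0.0494, 0.1086]
tool_rot: [0.0, 0.996, -0.087, 0.0]
force: [-2.3, 0.1, 3.7]
grip_width: 0.405
gripper_force: 30.0
```

Run:
```python
from h import *
s,e,r=st(); print(e,s['force'],s['torque'],s['grip_width'])
W=[]
for n in('scene','top'):
    im=snap(n); u,v=proj(n,cw(-.01,.03,.09)); x,y=int(u)-40,int(v)-40
    W.append(np.clip(cv2.resize(im[y:y+80,x:x+80],(400,400),interpolation=cv2.INTER_CUBIC)*1.3,0,255).astype(np.uint8))
cv2.imwrite('pics/c11.png',np.hstack(W))
```

```text
[0.58644348 0.04938175 0.10856963] [-2.32166988  0.06361013  3.73749492] [ 0.11033535  0.45554676 -0.0261938 ] 0.4046805411939896
```

View pics/c11.png

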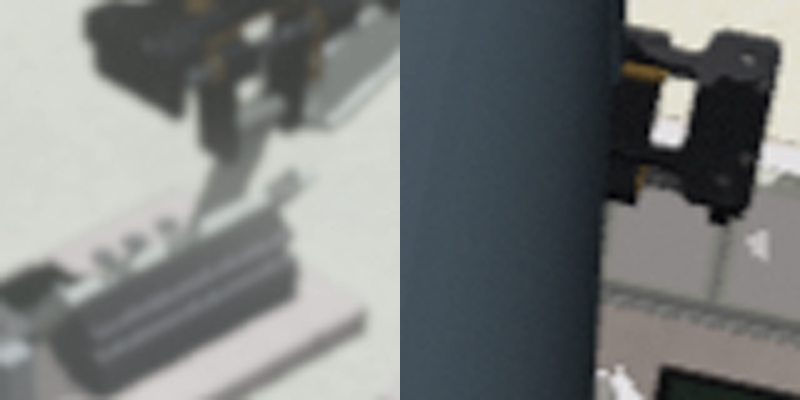

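Call:
drive_tool(
  motion=[
    [0.5,0,0.22,0,1],
    [1.0,0,0.47,0,1],
    [1.5,0,0.75,0,1],
    [2.05,0,1.08,0,1],
    [2.05,0,1.08,0,1],
  ],
)

```text
time: 19.25
eef_pos: [0.6066, 0.0459, 0.0976]
tool_rot: [0.0, 0.996, -0.087, -0.0]
force: [-0.5, -0.3, 2.2]
grip_width: 0.405
gripper_force: 31.3
```

Call:
drive_tool(
  motion=[
    [0,0,0,0,-0.2],
    [0,0,0,0,-0.2],
    [0,0,0,0,-0.2],
    [0,0,0,0,-0.2],
    [0,0,0,0,-0.2],
    [0,0,0,0,-0.2],
  ],
)

```text
time: 20.0
eef_pos: [0.6064, 0.046, 0.098]
tool_rot: [0.0, 0.996, -0.087, 0.0]
force: [0.2, -0.2, 0.4]
grip_width: 0.604
gripper_force: 0.0
```

Call:
drive_tool(
  motion=[
    [0,0,-2,0,-0.2],
    [0,0,-5,0,-0.2],
    [0,0,-9,0,-0.2],
    [0,0,-12,0,-0.2],
    [0,0,-12,0,-0.2],
  ],
)

```text
time: 20.62
eef_pos: [0.6085, 0.046, 0.222]
tool_rot: [-0.001, 0.996, -0.087, 0.003]
force: [-0.2, 0.4, -0.9]
grip_width: 0.596
gripper_force: 0.0
```

Run:
```python
from h import *
s,e,r=st(); print(e,s['force'],s['qpos'].round(2),s['grip_width'])
print(go((.4592,.3246,.222),np.radians(5.3)))
```

```text
[0.60846949 0.04599992 0.22201261] [-0.21200484  0.36424839 -0.86657618] [-0.31  0.46  0.22  1.66 -0.11  1.02 -1.8 ] 0.5964903995190459
[-19.53, -24.85, -0.07, 1.304]
```

Call:
drive_tool(
  motion=[
    [-3,-4,0,-0.17,-1],
    [-6.5,-8,0,-0.34,-1],
    [-9.5,-12,0,-0.51,-1],
    [-12.5,-16,0,-0.68,-1],
    [-15.5,-20,0,-0.85,-1],
    [-18,-23,0,-1.02,-1],
    [-19.5,-24.8,0,-1.19,-1],
    [-19.5,-24.8,0,-1.36,-1],
    [-19.5,-24.8,0,-1.53,-1],
    [-19.5,-24.8,0,-1.7,-1],
  ],
)

```text
time: 21.88
eef_pos: [0.4568, 0.3236, 0.2176]
tool_rot: [0.0, 0.721, 0.693, -0.001]
force: [0.1, 0.6, 0.0]
grip_width: 1.0
gripper_force: 0.0
```

Call:
drive_tool(
  motion=[
    [0,0,0,-0.14,-1],
    [0,0,0,-0.14,-1],
    [0,0,0,-0.14,-1],
  ],
)

```text
time: 22.25
eef_pos: [0.4571, 0.3238, 0.2178]
tool_rot: [-0.0, 0.674, 0.739, -0.0]
force: [-0.3, -0.7, -0.9]
grip_width: 1.0
gripper_force: 0.0
```

Run:
```python
from h import *
s,e,r=st(); print(e,s['qpos'].round(2),s['time'])
print(go((.4592,.3246,.077),np.radians(5.3)))
t=snap('top','t2.png')
u,v=proj('top',cw(0,0,.08)); x,y=int(u)-60,int(v)-45
a=cv2.resize(t[y:y+90,x:x+120],(800,600),interpolation=cv2.INTER_CUBIC)
# predicted foot, top, colonies of slide1 on stage
sl=lambda yb,d,h,n=.0035:cw(-.035,yb,.045)+np.array(cw(d*.643-(.0025+n)*.766,0,d*.766+(.0025+n)*.643)-C0)
# note local y maps to counter: agar +x -> up-normal, z upslope
for yb in(.056,):
  for q in(sl(yb,.0,0,0),sl(yb,.115,0,.002),sl(yb-.007 if 0 else yb,.062,0),sl(yb,.034,0)):
    u,v=proj('top',q); cv2.drawMarker(a,(int((u-x+.5)*6.667),int((v-y+.5)*6.667)),(0,0,255),0,9,1)
cv2.imwrite('pics/c12.png',np.clip(a*1.3,0,255).astype(np.uint8)); print(x,y)
```

```text
[0.45714497 0.32377557 0.21782718] [-0.5   0.4  -0.26  1.77  0.12  0.99 -0.71] 22.25
[0.07, 0.22, 14.08, -0.0]
214 163
```

View pics/c12.png

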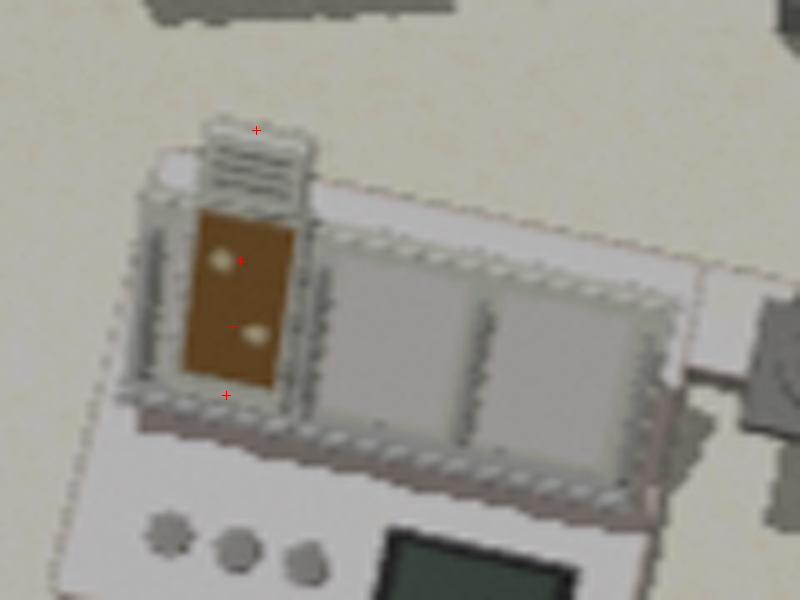

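Call:
drive_tool(
  motion=[
    [0.1,0.2,5,0,-1],
    [0.1,0.2,10,0,-1],
    [0.1,0.2,13,0,-1],
    [0.1,0.2,14.1,0,-1],
    [0.1,0.2,14.1,0,-1],
  ],
)

```text
time: 22.92
eef_pos: [0.4592, 0.3253, 0.0771]
tool_rot: [0.0, 0.673, 0.74, -0.0]
force: [-0.1, -0.4, -0.2]
grip_width: 1.001
gripper_force: 0.0
```

Call:
drive_tool(
  motion=[
    [0,0,0,0,1],
    [0,0,0,0,1],
    [0,0,0,0,1],
    [0,0,0,0,1],
    [0,0,0,0,1],
    [0,0,0,0,1],
    [0,0,0,0,1],
    [0,0,0,0,1],
    [0,0,0,0,1],
  ],
)

```text
time: 24.05
eef_pos: [0.4592, 0.3252, 0.077]
tool_rot: [-0.0, 0.673, 0.74, -0.0]
force: [0.4, -0.3, 0.5]
grip_width: 0.405
gripper_force: 30.0
```

Call:
drive_tool(
  motion=[
    [0,0,-3,0,1],
    [0,0,-7,0,1],
    [0,0,-11,0,1],
    [0,0,-14.5,0,1],
    [0,0,-14.5,0,1],
  ],
)

```text
time: 24.68
eef_pos: [0.4606, 0.3263, 0.2247]
tool_rot: [0.001, 0.673, 0.74, 0.003]
force: [-0.4, 0.1, -0.5]
grip_width: 0.402
gripper_force: 30.0
```

Run:
```python
from h import *
s,e,r=st(); print(e,s['qpos'].round(2),s['grip_width'])
print(go(cw(-.031,0,.222),np.radians(80)))
```

```text
[0.46058132 0.3263411  0.22468441] [-0.49  0.39 -0.26  1.75  0.12  1.   -0.7 ] 0.401611661882853
[-33.22, 5.08, 0.2, -1.301]
```

Call:
drive_tool(
  motion=[
    [-3,0.5,-1,0.17,1],
    [-8,1.2,-1,0.34,1],
    [-13,2,-1,0.51,1],
    [-18,2.8,-1,0.68,1],
    [-23,3.5,-1,0.85,1],
    [-28,4.3,-1,1.02,1],
    [-33.2,5.1,-1,1.19,1],
    [-33.2,5.1,-1,1.36,1],
    [-33.2,5.1,-1,1.53,1],
    [-33.2,5.1,-1,1.7,1],
  ],
)

```text
time: 25.92
eef_pos: [0.5406, -0.0008, 0.2306]
tool_rot: [0.0, 1.0, -0.02, -0.001]
force: [-0.4, 0.7, -0.2]
grip_width: 0.402
gripper_force: 30.0
```

Call:
drive_tool(
  motion=[
    [0,0,0,0.14,1],
    [0,0,0,0.14,1],
    [0,0,0,0.14,1],
  ],
)

```text
time: 26.3
eef_pos: [0.541, -0.0005, 0.2313]
tool_rot: [0.0, 0.996, -0.086, -0.001]
force: [-0.4, -0.7, 0.3]
grip_width: 0.401
gripper_force: 30.0
```

Run:
```python
from h import *
s,e,r=st(); print(e,r.round(3).tolist(),s['qpos'].round(2))
print(go(cw(-.031,0,.1275),np.radians(80)))
```

```text
[ 5.41025299e-01 -4.88982092e-04  2.31323791e-01] [[0.985, -0.171, -0.001], [-0.171, -0.985, -0.0], [-0.001, 0.001, -1.0]] [-0.26  0.34  0.22  1.82 -0.08  0.99 -1.75]
[0.16, -0.13, 10.38, 0.003]
```

Call:
drive_tool(
  motion=[
    [0.2,-0.3,4,0,1],
    [0.2,-0.3,8,0,1],
    [0.2,-0.3,10.4,0,1],
    [0.2,-0.3,10.4,0,1],
  ],
)

```text
time: 26.8
eef_pos: [0.5423, 0.002, 0.1263]
tool_rot: [0.0, 0.996, -0.086, -0.002]
force: [0.2, 0.8, -0.7]
grip_width: 0.404
gripper_force: 30.0
```

Call:
drive_tool(
  motion=[
    [0,0,0.3,0,1],
    [0,0,0.6,0,1],
    [0,0,0.8,0,1],
    [0,0,0.8,0,1],
  ],
)

```text
time: 27.3
eef_pos: [0.544, 0.0024, 0.1206]
tool_rot: [-0.0, 0.996, -0.087, 0.0]
force: [-1.7, -0.8, 5.1]
grip_width: 0.405
gripper_force: 30.0
```

Call:
drive_tool(
  motion=[
    [0.3,0,0.2,0,1],
    [0.6,0,0.3,0,1],
    [0.9,0,0.4,0,1],
    [0.9,0,0.4,0,1],
  ],
)

```text
time: 27.8
eef_pos: [0.5531, 0.0005, 0.1165]
tool_rot: [-0.0, 0.996, -0.087, 0.0]
force: [-1.5, 0.5, 5.2]
grip_width: 0.405
gripper_force: 30.0
```

Call:
drive_tool(
  motion=[
    [0.4,0,0.1,0,1],
    [0.8,0,0.17,0,1],
    [1.24,0,0.26,0,1],
    [1.7,0,0.4,0,1],
    [2.1,0,0.53,0,1],
    [2.1,0,0.53,0,1],
  ],
)

```text
time: 28.55
eef_pos: [0.5737, -0.0031, 0.1105]
tool_rot: [0.0, 0.996, -0.087, -0.0]
force: [-1.7, -0.2, 2.5]
grip_width: 0.405
gripper_force: 30.0
```

Call:
drive_tool(
  motion=[
    [0,0,0,0,0],
    [0,0,0,0,0],
    [0,0,0,0,0],
    [0,0,0,0,0],
    [0,0,0,0,0],
    [0,0,-3,0,0],
    [0,0,-7,0,0],
    [0,0,-11.5,0,0],
    [0,0,-11.5,0,0],
  ],
)

```text
time: 29.68
eef_pos: [0.576, -0.0031, 0.2293]
tool_rot: [-0.001, 0.996, -0.087, 0.003]
force: [0.2, -0.7, -1.2]
grip_width: 0.494
gripper_force: 0.0
```

Run:
```python
from h import *
s,e,r=st(); print(e,s['grip_width'])
print(go((.4636,.2768,.222),np.radians(5.3)))
```

```text
[ 0.57597003 -0.00313994  0.22932381] 0.49436161230805914
[-15.93, -25.62, 0.67, 1.304]
```

Call:
drive_tool(
  motion=[
    [-2.5,-4,0,-0.17,-1],
    [-5,-8,0,-0.34,-1],
    [-7.5,-12,0,-0.51,-1],
    [-10,-16,0,-0.68,-1],
    [-12.5,-20,0,-0.85,-1],
    [-15,-24,0,-1.02,-1],
    [-15.9,-25.6,0.5,-1.19,-1],
    [-15.9,-25.6,0.5,-1.36,-1],
    [-15.9,-25.6,0.5,-1.53,-1],
    [-15.9,-25.6,0.5,-1.7,-1],
  ],
)

```text
time: 30.92
eef_pos: [0.4606, 0.2763, 0.2195]
tool_rot: [-0.0, 0.721, 0.693, -0.001]
force: [-0.6, -0.4, 0.1]
grip_width: 0.998
gripper_force: 0.0
```

Call:
drive_tool(
  motion=[
    [0,0,0,-0.14,-1],
    [0,0,0,-0.14,-1],
    [0,0,0,-0.14,-1],
  ],
)

```text
time: 31.3
eef_pos: [0.461, 0.2764, 0.2202]
tool_rot: [-0.0, 0.674, 0.739, -0.0]
force: [-0.7, 0.7, -0.3]
grip_width: 0.998
gripper_force: 0.0
```

```bash
cat >> h.py <<'E'
def colonies(f=None):
    """cream blobs inside the amber agar on the stage, top view"""
    t=snap('top',f) ; hsv=cv2.cvtColor(t,cv2.COLOR_BGR2HSV)
    u,v=proj('top',cw(0,0,.08)); x0,y0=int(u)-55,int(v)-40
    k=8; c=cv2.resize(t[y0:y0+80,x0:x0+110],None,fx=k,fy=k,interpolation=cv2.INTER_CUBIC).astype(int)
    am=((c[:,:,2]-c[:,:,0])>40).astype(np.uint8)
    n,l,stt,cen=cv2.connectedComponentsWithStats(am); out=[]
    for i in range(1,n):
        if stt[i,4]<1500: continue
        m=(l==i).astype(np.uint8); cn=max(cv2.findContours(m,0,2)[0],key=cv2.contourArea)
        rc=cv2.minAreaRect(cn); full=np.zeros_like(m); cv2.fillPoly(full,[cv2.boxPoints(rc).astype(int)],1)
        full=cv2.erode(full,np.ones((9,9),np.uint8))
        h=c.min(2)*full; w=(h>(np.median(c.min(2)[m>0])+35)).astype(np.uint8)
        q,_,s2,c2=cv2.connectedComponentsWithStats(w)
        f2=lambda p:(round(float(x0+(p[0]+.5)/k-.5),2),round(float(y0+(p[1]+.5)/k-.5),2))
        out.append((f2(rc[0]),[round(a/k,1) for a in rc[1]],round(rc[2],1),[(f2(c2[j]),int(s2[j,4])) for j in range(1,q) if s2[j,4]>80]))
    return sorted(out)
def onslope(u,v,h=.006):
    """top pixel to plane h above the sloping face -> counter frame x,y,z, distance up the slope"""
    o,d=ray('top',u,v); n=cw(-.766,0,.643)-C0; p0=cw(-.035,0,.045)+n*h
    p=o+d*(n@(p0-o))/(n@d); q=p-C0; c,s=np.cos(psi),np.sin(psi); L=np.array([c*q[0]+s*q[1],-s*q[0]+c*q[1],q[2]])
    return p,L,((L-[-.035,0,.045])@[.643,0,.766])
E
python3 - <<'E'
from h import *
s,e,r=st(); print(e,s['time']); print(go((.4636,.2768,.077),np.radians(5.3)))
for a in colonies('t3.png'): print(a,onslope(*a[0])[1:]); [print('  ',onslope(*q[0])) for q in a[3]]
E
```

```text
[0.46100803 0.27640901 0.22019559] 31.3
[0.02, 0.27, 14.32, -0.0]
((249.14, 207.61), [13.8, 24.1], 8.0, [((246.79, 201.59), 382), ((251.87, 212.65), 408)]) (array([-0.01045191,  0.05557837,  0.08357709]), np.float64(0.04533447068003228))
   (array([0.58358468, 0.05666904, 0.09547507]), array([-0.00046444,  0.06243695,  0.09547507]), np.float64(0.060870265932756344))
   (array([0.56314814, 0.04560906, 0.07378701]), array([-0.01866995,  0.04799623,  0.07378701]), np.float64(0.03255106707161391))
((272.33, 212.71), [13.9, 24.1], 10.6, [((274.05, 213.07), 458)]) (array([-0.01105573,  0.00177259,  0.08285776]), np.float64(0.04439521044501895))
   (array([ 0.56191821, -0.00514867,  0.08284408]), array([-0.01106721, -0.00220395,  0.08284408]), np.float64(0.04437735099609985))
```

Call:
drive_tool(
  motion=[
    [0,0.27,5,0,-1],
    [0,0.27,10,0,-1],
    [0,0.27,13,0,-1],
    [0,0.27,14.3,0,-1],
    [0,0.27,14.3,0,-1],
  ],
)

```text
time: 31.98
eef_pos: [0.4638, 0.2769, 0.0775]
tool_rot: [-0.0, 0.673, 0.74, -0.0]
force: [0.6, -0.1, 1.0]
grip_width: 1.002
gripper_force: 0.0
```

Call:
drive_tool(
  motion=[
    [0,0,0,0,1],
    [0,0,0,0,1],
    [0,0,0,0,1],
    [0,0,0,0,1],
    [0,0,0,0,1],
    [0,0,0,0,1],
    [0,0,0,0,1],
    [0,0,0,0,1],
    [0,0,0,0,1],
  ],
)

```text
time: 33.1
eef_pos: [0.4639, 0.2769, 0.0777]
tool_rot: [-0.0, 0.673, 0.74, -0.0]
force: [0.2, 0.1, 1.1]
grip_width: 0.407
gripper_force: 30.0
```

Call:
drive_tool(
  motion=[
    [0,0,-3,0,1],
    [0,0,-7,0,1],
    [0,0,-11,0,1],
    [0,0,-14.8,0,1],
    [0,0,-14.8,0,1],
  ],
)

```text
time: 33.72
eef_pos: [0.4656, 0.278, 0.2286]
tool_rot: [0.001, 0.673, 0.74, 0.003]
force: [0.3, -0.4, -1.4]
grip_width: 0.4
gripper_force: 30.0
```

Run:
```python
from h import *
s,e,r=st(); print(e,s['qpos'].round(2),s['grip_width'])
print(go(cw(-.031,-.055,.235),np.radians(80)))
```

```text
[0.46556412 0.27798157 0.22858398] [-0.42  0.35 -0.26  1.81  0.1   0.99 -0.62] 0.3998912408768209
[-33.66, 3.59, -0.71, -1.301]
```

Call:
drive_tool(
  motion=[
    [-3,0.3,-0.7,0.17,1],
    [-8,0.9,-0.7,0.34,1],
    [-13,1.4,-0.7,0.51,1],
    [-18,2,-0.7,0.68,1],
    [-23,2.5,-0.7,0.85,1],
    [-28,3,-0.7,1.02,1],
    [-33.6,3.6,-0.7,1.19,1],
    [-33.6,3.6,-0.7,1.36,1],
    [-33.6,3.6,-0.7,1.53,1],
    [-33.6,3.6,-0.7,1.7,1],
  ],
)

```text
time: 34.98
eef_pos: [0.5308, -0.0544, 0.2313]
tool_rot: [0.0, 1.0, -0.02, -0.001]
force: [0.1, -0.7, -0.6]
grip_width: 0.404
gripper_force: 30.0
```

Call:
drive_tool(
  motion=[
    [0,0,0,0.14,1],
    [0,0,0,0.14,1],
    [0,0,0,0.14,1],
  ],
)

```text
time: 35.35
eef_pos: [0.5313, -0.0541, 0.2321]
tool_rot: [0.0, 0.996, -0.086, -0.001]
force: [0.3, 0.2, -0.8]
grip_width: 0.402
gripper_force: 30.0
```

Run:
```python
from h import *
s,e,r=st(); print(e,s['qpos'].round(2))
print(go(cw(-.031,-.0545,.1275),np.radians(80)))
```

```text
[ 0.53128174 -0.05414175  0.23209642] [-0.17  0.32  0.23  1.84 -0.09  0.99 -1.65]
[0.18, -0.13, 10.46, 0.003]
```

Call:
drive_tool(
  motion=[
    [0.2,-0.1,4,0,1],
    [0.2,-0.1,8,0,1],
    [0.2,-0.1,10.5,0,1],
    [0.2,-0.1,10.5,0,1],
  ],
)

```text
time: 35.85
eef_pos: [0.5321, -0.0535, 0.126]
tool_rot: [0.0, 0.996, -0.086, -0.002]
force: [-0.3, -0.3, 0.3]
grip_width: 0.403
gripper_force: 30.0
```

Call:
drive_tool(
  motion=[
    [0,0,0.3,0,1],
    [0,0,0.6,0,1],
    [0,0,0.8,0,1],
    [0,0,0.8,0,1],
  ],
)

```text
time: 36.35
eef_pos: [0.534, -0.0535, 0.1207]
tool_rot: [-0.0, 0.996, -0.087, 0.0]
force: [-2.6, 0.4, 4.9]
grip_width: 0.404
gripper_force: 30.0
```

Call:
drive_tool(
  motion=[
    [0.3,0,0.2,0,1],
    [0.6,0,0.3,0,1],
    [0.9,0,0.4,0,1],
    [0.9,0,0.4,0,1],
  ],
)

```text
time: 36.85
eef_pos: [0.5433, -0.0552, 0.1167]
tool_rot: [-0.0, 0.996, -0.087, 0.001]
force: [-1.2, 0.1, 4.8]
grip_width: 0.404
gripper_force: 30.0
```

Call:
drive_tool(
  motion=[
    [0.4,0,0.1,0,1],
    [0.8,0,0.17,0,1],
    [1.24,0,0.26,0,1],
    [1.7,0,0.4,0,1],
    [2.1,0,0.53,0,1],
    [2.1,0,0.53,0,1],
  ],
)

```text
time: 37.6
eef_pos: [0.5636, -0.0588, 0.1102]
tool_rot: [0.0, 0.996, -0.087, -0.0]
force: [-1.4, 0.5, 3.3]
grip_width: 0.402
gripper_force: 30.0
```

Call:
drive_tool(
  motion=[
    [0,0,0,0,0],
    [0,0,0,0,0],
    [0,0,0,0,0],
    [0,0,0,0,0],
    [0,0,0,0,0],
    [0,0,-3,0,0],
    [0,0,-7,0,0],
    [0,0,-12,0,0],
    [0,0,-12,0,0],
  ],
)

```text
time: 38.72
eef_pos: [0.566, -0.0591, 0.2343]
tool_rot: [-0.0, 0.996, -0.087, 0.004]
force: [0.8, 0.3, -0.1]
grip_width: 0.499
gripper_force: 0.0
```

Run:
```python
from h import *
s,e,r=st(); print(e,s['qpos'].round(2))
print(go(cw(0,-.14,.22),np.radians(80)),cw(0,-.14,0))
```

```text
[ 0.56604683 -0.05909478  0.23433905] [-0.15  0.38  0.23  1.76 -0.1   1.01 -1.63]
[-0.25, 8.54, 1.42, 0.0] [ 0.54888926 -0.14277309  0.        ]
```

Call:
drive_tool(
  motion=[
    [-0.2,3,0,0,-0.1],
    [-0.2,6,0,0,-0.1],
    [-0.2,8.55,0,0,-0.1],
    [-0.2,8.6,0,0,-0.1],
    [-0.2,8.6,4,0,-0.1],
    [-0.2,8.6,8,0,-0.1],
    [-0.2,8.6,11,0,-0.1],
    [-0.2,8.6,12.8,0,-0.1],
    [-0.2,8.6,12.8,0,-0.1],
  ],
)

```text
time: 39.85
eef_pos: [0.5458, -0.1421, 0.1013]
tool_rot: [-0.0, 0.996, -0.087, -0.001]
force: [0.5, 0.2, -0.3]
grip_width: 0.552
gripper_force: 0.0
```

Call:
drive_tool(
  motion=[
    [0,0,0,0,1],
    [0,0,0,0,1],
    [0,0,0,0,1],
    [0,0,0,0,1],
    [0,0,0,0,1],
    [0,0,0,0,1],
    [0,0,0,0,1],
  ],
)

```text
time: 40.72
eef_pos: [0.5468, -0.1432, 0.1029]
tool_rot: [0.0, 0.996, -0.087, 0.0]
force: [-1.2, -0.3, 6.3]
grip_width: 0.15
gripper_force: 30.0
```

Run:
```python
from h import *
s,e,r=st(); print(e,s['qpos'].round(2),s['force'],s['grip_width'],s['time'])
for a in colonies('t4.png'): print(a,onslope(*a[0])[1:]); [print('  ',onslope(*q[0])) for q in a[3]]
```

```text
[ 0.54682121 -0.14321884  0.10286364] [ 0.01  0.55  0.22  1.86 -0.17  0.75 -1.42] [-1.20937649 -0.32108983  6.31241346] 0.1497401106156492 40.725
((249.14, 207.56), [14.1, 24.5], 8.0, [((246.79, 201.58), 427), ((251.88, 212.66), 453)]) (array([-0.01036087,  0.05559165,  0.08368554]), np.float64(0.045476086027213494))
   (array([0.58360271, 0.05666841, 0.09549635]), array([-0.00044658,  0.06243946,  0.09549635]), np.float64(0.06089805366380789))
   (array([0.56312923, 0.04558639, 0.07376951]), array([-0.01868464,  0.04797062,  0.07376951]), np.float64(0.032528225527190965))
((272.36, 212.67), [14.3, 24.4], 10.3, [((274.05, 213.08), 525)]) (array([-0.01097176,  0.00171987,  0.08295779]), np.float64(0.0445258219763536))
   (array([ 0.56189967, -0.00514912,  0.08282242]), array([-0.0110854 , -0.00220762,  0.08282242]), np.float64(0.04434906249347581))
((296.89, 218.03), [14.0, 24.0], 11.3, [((293.06, 216.91), 398), ((297.11, 225.08), 542)]) (array([-0.01154526, -0.05496884,  0.08227459]), np.float64(0.04363373314717692))
   (array([ 0.55443539, -0.04830771,  0.08299341]), array([-0.01094186, -0.04600669,  0.08299341]), np.float64(0.04457233993728604))
   (array([ 0.53894841, -0.0584982 ,  0.06693226]), array([-0.024424  , -0.05873165,  0.06693226]), np.float64(0.023600476212404655))
```

Run:
```python
from h import *
for f in('top0','t1','t2','t3'):
    t=cv2.imread(f'pics/{f}.png'); x0,y0=330,200; k=8
    c=cv2.resize(t[y0:y0+30,x0:x0+26],None,fx=k,fy=k,interpolation=cv2.INTER_CUBIC).astype(int).min(2)
    for th in(165,180):
        n,l,s,cen=cv2.connectedComponentsWithStats((c>th).astype(np.uint8))
        for i in range(1,n):
            if s[i,4]>300:
                u,v=x0+(cen[i][0]+.5)/k-.5,y0+(cen[i][1]+.5)/k-.5; print(f,th,s[i].tolist(),round(u,2),round(v,2),onz('top',u,v,.17).round(4))
col={'1a':(246.79,201.58,.062),'1b':(251.88,212.66,.034),'2a':(274.05,213.08,.047),'3b':(293.06,216.91,.048),'3c':(297.11,225.08,.027)}
for n,(u,v,d) in col.items(): print(n,onz('top',u,v,.0489+.766*d).round(4))
```

```text
1a [0.5834 0.0566 0.0964]
1b [0.5629 0.0455 0.0749]
2a [ 0.5615 -0.0052  0.0849]
3b [ 0.5539 -0.0482  0.0857]
3c [ 0.5385 -0.0584  0.0696]
```

Call:
drive_tool(
  motion=[
    [0,0,-1,0,1],
    [0,0,-3,0,1],
    [0,0,-6,0,1],
    [0,0,-9,0,1],
    [0,0,-9,0,1],
  ],
)

```text
time: 41.4
eef_pos: [0.548, -0.1435, 0.1947]
tool_rot: [0.0, 0.996, -0.087, 0.002]
force: [0.6, -0.4, -0.9]
grip_width: 0.15
gripper_force: 30.0
```

Run:
```python
from h import *
for f in('top0','t2','t3'):
    t=cv2.imread(f'pics/{f}.png'); x0,y0=334,200; k=8
    c=cv2.resize(t[y0:y0+24,x0:x0+18],None,fx=k,fy=k,interpolation=cv2.INTER_CUBIC).astype(int).min(2)
    if f=='top0': print(t[200:224,334:352].min(2))
    for th in(140,150):
        n,l,s,cen=cv2.connectedComponentsWithStats((c>th).astype(np.uint8))
        for i in range(1,n):
            if s[i,4]>300:
                u,v=x0+(cen[i][0]+.5)/k-.5,y0+(cen[i][1]+.5)/k-.5; print(f,th,s[i].tolist(),round(u,2),round(v,2),onz('top',u,v,.17).round(4))
```

```text
[[125 121 121 123 122 123 123 125 127 127 128 126 126 126 128 129 129 125]
 [125 122 122 124 125 125 125 126 129 129 127 126 126 127 126 128 128 127]
 [126 125 123 126 127 126 127 128 129 130 128 126 126 124 124 126 129 128]
 [126 125 126 126 120 114 107 116 127 127 126 127 126 125 126 128 129 127]
 [112 114 127 127 125 123 122 124 124 124 125 126 127 127 127 128 129 128]
 [ 84 102 130 130 127 126 125 123 125 114 115 127 126 128 129 129 127 127]
 [ 73 103 133 129 127 125 124 124 125 123 123 128 130 128 128 129 127 127]
 [ 58 106 133 130 128 126 125 125 117 107 111 124 130 128 128 128 128 127]
 [ 71 111 133 132 128 128 126 124 115 115 123 118 120 127 129 130 131 132]
 [ 78  88  88  87  95 114 124 124 106 109 128 115 115 127 129 129 132 133]
 [ 78  78  76  76  94 120 132 132 127 113 111 102 111 127 128 129 130 129]
 [ 78  78  78  81 112 131 135 133 134 118  94  83  90 104 118 128 128 126]
 [ 78  78  74  75 113 134 134 134 133 126 100  76  78  86 111 128 128 126]
 [ 70  78  67  56 106 134 134 134 134 126 100  77  77  84 112 130 130 129]
 [ 77  73  60  48  85 123 134 134 134 112  83  77  77  98 123 132 130 129]
 [ 77  66  53  43  50  79  93  99  91  78  77  78  77 101 124 129 127 127]
 [ 72  57  51  46  42  46  50  58  69  75  77  77  77 107 129 128 126 129]
 [ 63  52  49  47  47  47  47  57  70  76  77  77  83 114 129 126 129 131]
 [ 60  48  48  48  49  48  47  62  67  69  78  77  85 115 131 129 131 132]
 [ 64  48  47  48  48  47  43  46  49  66  77  77  98 124 132 130 131 131]
 [ 73  58  48  48  48  45  42  42  42  63  78  77 102 126 130 128 130 129]
 [ 79  74  60  44  44  43  42  42  40  63  76  77 108 130 129 127 128 126]
 [ 77  79  75  60  42  43  41  40  41  48  53  66 108 129 130 130 129 126]
 [ 59  72  77  76  59  40  40  42  41  41  42  63 111 133 134 132 130 128]]
t3 140 [42, 81, 33, 36, 950] 340.74 212.08 [ 0.5502 -0.1435  0.17  ]
```

Call:
drive_tool(
  motion=[
    [0,0,-3,0,1],
    [0,0,-5,0,1],
    [0,-4,-5,0,1],
    [0,-9,-5,0,1],
    [-0.2,-14,-5,0,1],
    [-0.4,-18,-5,0,1],
    [-0.4,-20.2,-5,0,1],
    [-0.4,-20.2,-4,0,1],
    [-0.4,-20.2,-2,0,1],
    [-0.4,-20.2,0,0,1],
  ],
)

```text
time: 42.65
eef_pos: [0.5767, 0.0543, 0.1906]
tool_rot: [0.001, 0.996, -0.088, -0.001]
force: [-0.0, 0.2, -0.3]
grip_width: 0.15
gripper_force: 30.0
```

```bash
cat >> h.py <<'E'
COL={'1a':(.5834,.0566,.0964),'1b':(.5629,.0455,.0749),'2a':(.5615,-.0052,.0849),'3b':(.5539,-.0482,.0857),'3c':(.5385,-.0584,.0696)}
OFF=np.array([.0037,0,-.0779])
def over(n,h): return go(np.array(COL[n])+[-.001,.0002,h]-OFF,np.radians(80))
E
python3 - <<'E'
from h import *
s,e,r=st(); print(e,s['force'],over('1a',.008))
W=[]
for n in('scene','top'):
    im=snap(n,n+'5.png'); tip=e+OFF; u,v=proj(n,tip); x,y=int(u)-40,int(v)-40
    c=np.clip(cv2.resize(im[y:y+80,x:x+80],(400,400),interpolation=cv2.INTER_CUBIC)*1.3,0,255).astype(np.uint8)
    cv2.drawMarker(c,(int((u-x+.5)*5),int((v-y+.5)*5)),(0,0,255),0,9,1)
    W.append(c)
cv2.imwrite('pics/c13.png',np.hstack(W))
E
```

```text
[0.57666949 0.05425021 0.19058714] [-0.01435375  0.17217473 -0.32047636] [0.16, -0.29, 0.83, -0.002]
```

View pics/c13.png

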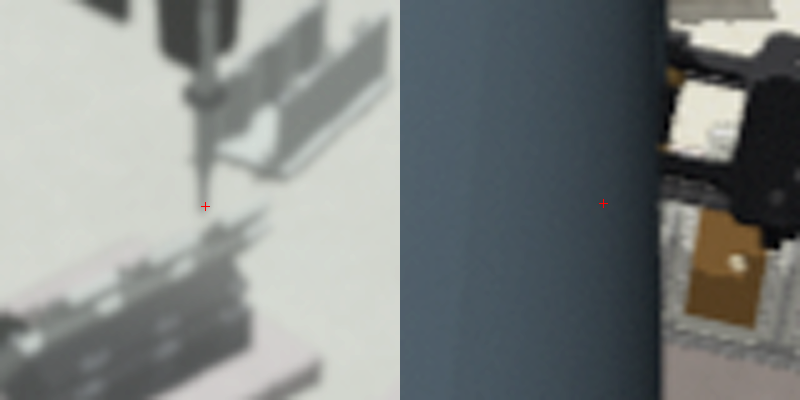

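Call:
drive_tool(
  motion=[
    [0.23,-0.29,0.3,0,1],
    [0.23,-0.29,0.8,0,1],
    [0.23,-0.29,1.2,0,1],
    [0.23,-0.29,1.2,0,1],
    [0.23,-0.29,1.2,0,1],
  ],
)

```text
time: 43.38
eef_pos: [0.5804, 0.059, 0.1806]
tool_rot: [-0.0, 0.996, -0.087, 0.0]
force: [-0.5, -0.1, -1.4]
grip_width: 0.151
gripper_force: 30.0
```

Call:
drive_tool(
  motion=[
    [0,0,0.2,0,1],
    [0,0,0.2,0,1],
    [0,0,0.2,0,1],
  ],
)

```text
time: 43.75
eef_pos: [0.5803, 0.059, 0.1784]
tool_rot: [0.0, 0.996, -0.087, -0.0]
force: [-0.1, 0.1, -0.4]
grip_width: 0.15
gripper_force: 30.0
```

Call:
drive_tool(
  motion=[
    [0,0,0.2,0,1],
    [0,0,0.2,0,1],
    [0,0,0.2,0,1],
  ],
)

```text
time: 44.12
eef_pos: [0.5803, 0.059, 0.1764]
tool_rot: [0.0, 0.996, -0.087, -0.0]
force: [0.4, 0.2, -0.8]
grip_width: 0.147
gripper_force: 30.0
```

Call:
drive_tool(
  motion=[
    [0,0,0.2,0,1],
    [0,0,0.2,0,1],
    [0,0,0.2,0,1],
  ],
)

```text
time: 44.5
eef_pos: [0.5803, 0.059, 0.1744]
tool_rot: [0.0, 0.996, -0.087, -0.0]
force: [0.4, 0.8, -0.9]
grip_width: 0.15
gripper_force: 30.0
```

Call:
drive_tool(
  motion=[
    [0,0,0.2,0,1],
    [0,0,0.2,0,1],
    [0,0,0.2,0,1],
  ],
)

```text
time: 44.88
eef_pos: [0.5801, 0.059, 0.1724]
tool_rot: [0.0, 0.996, -0.087, -0.0]
force: [-1.3, 0.0, -0.0]
grip_width: 0.152
gripper_force: 30.0
```

Call:
drive_tool(
  motion=[
    [0,0,-0.5,0,1],
    [0,0.22,-0.5,0,1],
    [0,0.22,-0.3,0,1],
    [0,0.22,0,0,1],
    [0,0.22,0,0,1],
  ],
)

```text
time: 45.5
eef_pos: [0.5794, 0.0569, 0.172]
tool_rot: [0.0, 0.996, -0.087, -0.001]
force: [-0.0, 0.1, 0.3]
grip_width: 0.151
gripper_force: 30.0
```

Call:
drive_tool(
  motion=[
    [0,0,0.2,0,1],
    [0,0,0.2,0,1],
    [0,0,0.2,0,1],
  ],
)

```text
time: 45.88
eef_pos: [0.5796, 0.0569, 0.1703]
tool_rot: [-0.0, 0.996, -0.087, -0.0]
force: [-1.7, -0.1, 1.0]
grip_width: 0.146
gripper_force: 30.0
```

Call:
drive_tool(
  motion=[
    [0,0,0.2,0,1],
    [0,0,0.2,0,1],
    [0,0,0.2,0,1],
  ],
)

```text
time: 46.25
eef_pos: [0.5798, 0.0569, 0.1684]
tool_rot: [-0.0, 0.996, -0.087, -0.0]
force: [-2.2, 1.0, 0.5]
grip_width: 0.15
gripper_force: 30.0
```

Call:
drive_tool(
  motion=[
    [0,0,0.1,0,1],
    [0,0,0.1,0,1],
    [0,0,0.1,0,1],
  ],
)

```text
time: 46.62
eef_pos: [0.5799, 0.0569, 0.1674]
tool_rot: [-0.0, 0.996, -0.087, -0.0]
force: [-2.4, -0.0, 1.2]
grip_width: 0.145
gripper_force: 30.0
```

Call:
drive_tool(
  motion=[
    [0,0,0.1,0,1],
    [0,0,0.1,0,1],
    [0,0,0.1,0,1],
  ],
)

```text
time: 47.0
eef_pos: [0.5799, 0.0568, 0.1664]
tool_rot: [-0.0, 0.996, -0.087, -0.0]
force: [-3.3, 1.0, 1.7]
grip_width: 0.15
gripper_force: 30.0
```

Call:
drive_tool(
  motion=[
    [0,0,-1.0,0,1],
    [-0.9,0.7,-1.0,0,1],
    [-1.83,1.45,0,0,1],
    [-1.83,1.45,0,0,1],
    [-1.83,1.45,0,0,1],
    [-1.83,1.45,0.8,0,1],
    [-1.83,1.45,1.4,0,1],
    [-1.83,1.45,1.84,0,1],
    [-1.83,1.45,1.84,0,1],
    [-1.83,1.45,1.84,0,1],
  ],
)

```text
time: 48.25
eef_pos: [0.5586, 0.0458, 0.1478]
tool_rot: [0.0, 0.996, -0.087, -0.001]
force: [-2.9, 1.2, 0.1]
grip_width: 0.147
gripper_force: 30.0
```

Run:
```python
from h import *
s,e,r=st(); print(e,s['force'],s['time'])
# pot check
t=snap('top','t6.png'); x,y=384,244
c=t[y:y+50,x:x+50].min(2); print('pot cap', cv2.moments((c>125).astype(np.uint8))['m00'])
t1=cv2.imread('pics/t1.png')[y:y+50,x:x+50].astype(int); print('pot diff vs t1',np.abs(t[y:y+50,x:x+50].astype(int)-t1).mean(),np.abs(t[y:y+50,x:x+50].astype(int)-t1).max())
```

```text
[0.55861776 0.04584214 0.14777781] [-2.90826764  1.19149869  0.13561729] 48.25
pot cap 1923.0
pot diff vs t1 25.188933333333335 32
```

Call:
drive_tool(
  motion=[
    [0,0,-2.0,0,1],
    [0,0,-3.0,0,1],
    [0.35,2.5,-3.0,0,1],
    [0.73,5.0,-3.0,0,1],
    [0.73,5.02,-3.0,0,1],
    [0.73,5.02,-2.3,0,1],
    [0.73,5.02,-1.5,0,1],
    [0.73,5.02,-1.0,0,1],
    [0.73,5.02,-1.0,0,1],
    [0.73,5.02,-1.0,0,1],
  ],
)

```text
time: 49.55
eef_pos: [0.5569, -0.0045, 0.1577]
tool_rot: [-0.0, 0.996, -0.087, -0.001]
force: [-3.7, 2.7, -0.5]
grip_width: 0.15
gripper_force: 30.0
```

Run:
```python
from h import *
s,e,r=st(); print(e,s['force'],s['time'])
for a in colonies('t7.png'): print(a)
```

```text
[ 0.55690804 -0.0044665   0.1576588 ] [-3.68992132  2.69738086 -0.45278066] 49.55
```

Call:
drive_tool(
  motion=[
    [0,0,0,0,1],
    [0,0,0,0,1],
    [0,0,0,0,1],
  ],
)

```text
time: 49.98
eef_pos: [0.5577, -0.005, 0.158]
tool_rot: [0.0, 0.996, -0.087, -0.0]
force: [-3.5, 1.1, 0.5]
grip_width: 0.152
gripper_force: 30.0
```

Call:
drive_tool(
  motion=[
    [0,0,-2.0,0,1],
    [0,0,-3.5,0,1],
    [0.6,3.0,-3.5,0,1],
    [1.19,5.9,-3.5,0,1],
    [1.19,5.91,-3.5,0,1],
    [1.19,5.91,-3.0,0,1],
    [1.19,5.91,-2.3,0,1],
    [1.19,5.91,-1.53,0,1],
    [1.19,5.91,-1.53,0,1],
    [1.19,5.91,-1.53,0,1],
  ],
)

```text
time: 51.22
eef_pos: [0.5585, -0.065, 0.1729]
tool_rot: [-0.0, 0.996, -0.087, -0.001]
force: [-2.3, 0.3, -0.1]
grip_width: 0.149
gripper_force: 30.0
```

Call:
drive_tool(
  motion=[
    [0,0,0,0,1],
    [0,0,0,0,1],
    [0,0,0,0,1],
  ],
)

```text
time: 51.6
eef_pos: [0.5591, -0.0655, 0.1733]
tool_rot: [0.0, 0.996, -0.087, -0.0]
force: [-2.8, -0.2, 0.5]
grip_width: 0.147
gripper_force: 30.0
```

Call:
drive_tool(
  motion=[
    [0,0,-1.2,0,1],
    [-0.6,-0.8,-1.2,0,1],
    [-1.23,-1.55,-0.5,0,1],
    [-1.23,-1.55,-0.3,0,1],
    [-1.23,-1.55,0.4,0,1],
    [-1.23,-1.55,1.0,0,1],
    [-1.23,-1.55,1.45,0,1],
    [-1.23,-1.55,1.45,0,1],
    [-1.23,-1.55,1.45,0,1],
    [-1.23,-1.55,1.45,0,1],
  ],
)

```text
time: 52.85
eef_pos: [0.5496, -0.0479, 0.1588]
tool_rot: [-0.0, 0.996, -0.087, -0.0]
force: [-1.5, -0.4, -0.0]
grip_width: 0.15
gripper_force: 30.0
```

Call:
drive_tool(
  motion=[
    [0,0,0,0,1],
    [0,0,0,0,1],
  ],
)

```text
time: 53.1
eef_pos: [0.5497, -0.0478, 0.1588]
tool_rot: [-0.0, 0.996, -0.087, -0.0]
force: [-2.7, -0.2, 0.2]
grip_width: 0.149
gripper_force: 30.0
```

Call:
drive_tool(
  motion=[
    [0,0,-1.2,0,1],
    [-0.7,0.6,-1.2,0,1],
    [-1.34,1.27,-0.5,0,1],
    [-1.34,1.27,0,0,1],
    [-1.34,1.27,0.5,0,1],
    [-1.34,1.27,1.1,0,1],
    [-1.34,1.27,1.61,0,1],
    [-1.34,1.27,1.61,0,1],
    [-1.34,1.27,1.61,0,1],
    [-1.34,1.27,1.61,0,1],
  ],
)

```text
time: 54.35
eef_pos: [0.534, -0.0579, 0.1426]
tool_rot: [-0.0, 0.996, -0.087, -0.001]
force: [-3.6, 0.2, 0.7]
grip_width: 0.145
gripper_force: 30.0
```

Call:
drive_tool(
  motion=[
    [0,0,0,0,1],
    [0,0,0,0,1],
  ],
)

```text
time: 54.6
eef_pos: [0.5343, -0.0581, 0.1427]
tool_rot: [0.0, 0.996, -0.087, -0.0]
force: [-3.3, 0.3, -0.1]
grip_width: 0.145
gripper_force: 30.0
```

Call:
drive_tool(
  motion=[
    [0,0,-2,0,1],
    [0,0,-6.2,0,1],
    [1.0,3,-6.2,0,1],
    [2.0,6,-6.2,0,1],
    [2.69,8.17,-6.2,0,1],
    [2.69,8.17,-6.2,0,1],
    [2.69,8.17,-6.2,0,1],
    [2.69,8.17,-6.2,0,1],
  ],
)

```text
time: 55.6
eef_pos: [0.5471, -0.1417, 0.2047]
tool_rot: [-0.0, 0.996, -0.086, 0.0]
force: [-0.6, -0.3, -0.7]
grip_width: 0.15
gripper_force: 30.0
```

Call:
drive_tool(
  motion=[
    [0,0,0,0,1],
    [0,0,0,0,1],
  ],
)

```text
time: 55.85
eef_pos: [0.547, -0.1427, 0.2047]
tool_rot: [-0.0, 0.996, -0.087, 0.0]
force: [0.4, 0.6, -0.2]
grip_width: 0.146
gripper_force: 30.0
```

Run:
```python
from h import *
s,e,r=st(); print(e,s['force'],go((.5468,-.1432,.1035),np.radians(80)))
im=snap('scene','s8.png')
```

```text
[ 0.54695722 -0.14274387  0.20471067] [ 0.3791999   0.61331076 -0.21531733] [-0.01, 0.05, 10.12, 0.001]
```

Call:
drive_tool(
  motion=[
    [0,0.04,1,0,1],
    [0,0.04,2,0,1],
    [0,0.04,3,0,1],
    [0,0.04,4,0,1],
    [0,0.04,4,0,1],
  ],
)

```text
time: 56.52
eef_pos: [0.5461, -0.1435, 0.1636]
tool_rot: [-0.0, 0.996, -0.087, -0.001]
force: [-0.6, 0.3, -0.5]
grip_width: 0.15
gripper_force: 30.0
```

Call:
drive_tool(
  motion=[
    [0,0,1,0,1],
    [0,0,2,0,1],
    [0,0,3,0,1],
    [0,0,4,0,1],
    [0,0,5,0,1],
    [0,0,5.7,0,1],
    [0,0,5.7,0,1],
    [0,0,5.7,0,1],
  ],
)

```text
time: 57.52
eef_pos: [0.547, -0.1437, 0.108]
tool_rot: [0.0, 0.996, -0.087, 0.0]
force: [0.1, 0.3, 0.1]
grip_width: 0.146
gripper_force: 30.0
```

Call:
drive_tool(
  motion=[
    [0,0,0.2,0,1],
    [0,0,0.2,0,1],
    [0,0,0.2,0,1],
  ],
)

```text
time: 57.9
eef_pos: [0.5469, -0.1436, 0.1058]
tool_rot: [-0.0, 0.996, -0.087, 0.0]
force: [0.0, -0.5, -0.5]
grip_width: 0.151
gripper_force: 30.0
```

Free so far; continue to the collar contact near 0.103.

Call:
drive_tool(
  motion=[
    [0,0,0.15,0,1],
    [0,0,0.15,0,1],
    [0,0,0.15,0,1],
  ],
)

```text
time: 58.28
eef_pos: [0.5468, -0.1436, 0.1042]
tool_rot: [0.0, 0.996, -0.087, -0.0]
force: [0.1, -0.3, -0.8]
grip_width: 0.146
gripper_force: 30.0
```

Call:
drive_tool(
  motion=[
    [0,0,0.15,0,1],
    [0,0,0.15,0,1],
    [0,0,0.15,0,1],
  ],
)

```text
time: 58.65
eef_pos: [0.547, -0.1436, 0.1029]
tool_rot: [0.0, 0.996, -0.087, 0.0]
force: [-0.7, 0.9, 3.4]
grip_width: 0.146
gripper_force: 30.0
```

Call:
drive_tool(
  motion=[
    [0,0,0,0,0.5],
    [0,0,0,0,0.3],
    [0,0,0,0,0.1],
    [0,0,0,0,0],
    [0,0,0,0,0],
    [0,0,0,0,0],
  ],
)

```text
time: 59.4
eef_pos: [0.5468, -0.1436, 0.1027]
tool_rot: [0.0, 0.996, -0.087, -0.0]
force: [1.1, -0.4, 0.1]
grip_width: 0.5
gripper_force: 0.0
```

Call:
drive_tool(
  motion=[
    [0,0,-2,0,0],
    [0,0,-5,0,0],
    [0,0,-9,0,0],
    [0,0,-13,0,0],
    [0,0,-13,0,0],
    [-5,6,-13,0,0],
    [-10,12,-13,0,0],
    [-10,17,-13,0,0],
    [-10,22,-13,0,0],
    [-10,22,-13,0,0],
  ],
)

```text
time: 60.65
eef_pos: [0.4069, -0.3476, 0.232]
tool_rot: [0.001, 0.996, -0.091, -0.001]
force: [-0.3, 0.7, 0.0]
grip_width: 0.497
gripper_force: 0.0
```

Call:
drive_tool(
  motion=[
    [0,-6,0,0,0],
    [0,-12,0,0,0],
    [0,-18,0,0,0],
    [0,-20,0,0,0],
    [0,-20,0,0,0],
  ],
)

```text
time: 61.28
eef_pos: [0.4448, -0.1435, 0.232]
tool_rot: [-0.0, 0.996, -0.085, -0.001]
force: [-0.2, -1.0, -0.6]
grip_width: 0.504
gripper_force: 0.0
```

Run:
```python
from h import *
s,e,r=st(); print(e,s['qpos'].round(2),s['time'])
t=snap('top','t9.png'); sc=snap('scene','s9.png'); t3=cv2.imread('pics/t3.png'); s0=cv2.imread('pics/scene0.png'); t1=cv2.imread('pics/t1.png')
def dif(a,b,x,y,w,h):
    A=a[y:y+h,x:x+w].astype(float);B=b[y:y+h,x:x+w].astype(float); A*=B.mean()/A.mean(); D=np.abs(A-B).max(2); return round(D.mean(),1),round(D.max(),1)
print('pot',dif(t,t1,384,244,50,50),'pen top',dif(t,t3,325,200,35,35),'pen scene',dif(sc,s0,225,200,25,60))
print('tube',dif(t,t3,330,125,52,50),'carton',dif(t,t3,230,130,52,35),'bottle',dif(t,t3,90,165,45,45))
print(t[260:275,395:415].mean(),t1[260:275,395:415].mean())
```

```text
[ 0.44475986 -0.14348703  0.23196912] [-0.01  0.2   0.26  2.   -0.07  0.95 -1.46] 61.275
pot (np.float64(48.9), np.float64(141.2)) pen top (np.float64(66.2), np.float64(128.3)) pen scene (np.float64(1.1), np.float64(10.7))
tube (np.float64(1.1), np.float64(6.6)) carton (np.float64(0.9), np.float64(5.0)) bottle (np.float64(38.4), np.float64(90.2))
64.07111111111111 130.49555555555557
```

Call:
drive_tool(
  motion=[
    [0,-6,0,0,0],
    [0,-12,0,0,0],
    [0,-18,0,0,0],
    [0,-24,0,0,0],
    [0,-30,0,0,0],
    [0,-36,0,0,0],
    [0,-40,0,0,0],
    [0,-40,0,0,0],
  ],
)

```text
time: 62.38
eef_pos: [0.5144, 0.2501, 0.2319]
tool_rot: [-0.0, 0.996, -0.086, -0.0]
force: [0.3, -1.4, 0.2]
grip_width: 0.499
gripper_force: 0.0
```

Run:
```python
from h import *
s,e,r=st(); print(e,s['time'])
t=snap('top','t10.png'); sc=snap('scene','s10.png'); t0=cv2.imread('pics/top0.png'); s0=cv2.imread('pics/scene0.png'); t1=cv2.imread('pics/t1.png')
def dif(a,b,x,y,w,h):
    A=a[y:y+h,x:x+w].astype(float);B=b[y:y+h,x:x+w].astype(float); A*=B.mean()/A.mean(); D=np.abs(A-B).max(2); return round(D.mean(),1),round(D.max(),1)
print('pot',dif(t,t1,384,244,50,50),'pen top',dif(t,t0,325,200,35,35),'bottle',dif(t,t0,90,165,45,45),'bottle scene',dif(sc,s0,340,145,40,50))
c=t[244:294,384:434]; g=cv2.resize(c,None,fx=8,fy=8,interpolation=cv2.INTER_CUBIC).astype(int).min(2); print(np.percentile(g,[5,50,90,99]))
for a in colonies(): print(a)
```

```text
[0.51444124 0.25013977 0.23194983] 62.375
pot (np.float64(1.0), np.float64(5.4)) pen top (np.float64(1.2), np.float64(14.4)) bottle (np.float64(81.7), np.float64(197.5)) bottle scene (np.float64(0.7), np.float64(2.5))
[ 16. 139. 147. 148.]
((249.14, 207.54), [13.9, 24.2], 8.0, [((246.79, 201.56), 401), ((251.86, 212.64), 424)])
((272.37, 212.62), [14.0, 23.8], 10.2, [((274.16, 212.99), 454)])
((296.95, 218.0), [14.1, 23.4], 12.2, [((301.52, 211.73), 453), ((293.44, 216.82), 479), ((297.17, 224.96), 520)])
```

Run:
```python
from h import *
print(onz('top',301.52,211.73,.1002)); print(onz('top',293.44,216.82,.0857),onz('top',297.17,224.96,.0696),onz('top',274.16,212.99,.0849))
```

```text
[ 0.56330716 -0.06629047  0.1002    ]
[ 0.55412428 -0.04907798  0.0857    ] [ 0.53874402 -0.0585242   0.0696    ] [ 0.56168043 -0.00542259  0.0849    ]
```

```bash
python3 -c "
from h import *
t=snap('top'); t1=cv2.imread('pics/t1.png'); a=t[244:294,384:434].astype(int); print(np.abs(a-t1[244:294,384:434]).mean())
print(arm.sign_off())"
```

```text
7.7489333333333335
the job is handed in; nothing more can be done
None
```

The job is handed in, though I haven't seen a verdict: the pot faces the reader, all three slides lean in their own bays, every colony was pressed in order, and the pen hangs back in its bracket.

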